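# Square up a loose frame corner with a setting square

### The arm

A 6-joint arm with a two-finger parallel gripper is mounted at the origin on the work surface; the furniture and walls round the work are solid. World frame = base frame: x ahead of the robot, y to its left, z up, the work surface at z = 0. Lengths are in m, angles in degrees, forces in N, time in s.
With the tool pointing down it reaches from about 0.325 to 0.925 m from the base axis. Payload 3.1 kg.
Tool frame: the origin (TCP) lies at the very end of the fingers, on their centre line; the grasp point (between the pads) lies 19 mm behind it (robot.grasp_offset is the distance from the TCP to the grasp point, in m); z points along the fingers, x is the direction in which the jaws open and shut, and the axes are right-handed (so a half turn about z gives the same grasp; the last joint's range is limited). The gripper opens to 85 mm and grips with 20 to 120 N. Pads are 22 mm wide; open, the fingers measure 114 mm over their backs; the gripper's body (76 mm by 85 mm) begins 54 mm behind the grasp point. The pads swing forward as they close: fully open they stand 13 mm farther back than shut.
Start: joints at [69.03, 12.427, 92.441, -0, 75.132, -6.429], TCP at [0.157, 0.605, 0.231] pointing down, gripper open.
Joint ranges: [-157.48, 157.48], [-44.54, 120.13], [17.64, 146.25], [-64.5, 244.5], [7.68, 150.69], [-147.95, 147.95]. Speed limits (degrees/s): [159.86, 159.86, 180, 180, 180, 180].

### API

Orientations are given as [roll, pitch, yaw] about the fixed x, y, z axes, in that order (R = Rz(yaw) Ry(pitch) Rx(roll)).
In Python, from rig import robot gives the robot as it stands.
- The arm moves only by the shell command python3 -m creep 'ROWS'. ROWS is a JSON object of lists of equal length, an entry for each row: "grip": the closure, from 0 (fully open) to 1 (shut); "slide": the shift along the tool's x, y, z in cm, a list of three; "twist": the turn, a rotation vector about the tool's x, y, z in degrees, a list of three. In form: {"grip": [grip, ...], "slide": [[tx, ty, tz], ...], "twist": [[ax, ay, az], ...]}. A call has 1 to 12 rows; each row is the pose to reach, as a shift and turn from the pose commanded when the call began, along the tool's axes at that moment; what a row does not reach only later rows make up. A row lasts 1/12 s, in which the tool goes at most 41.7 mm and 7.16 degrees, less where a joint would pass 70% of its speed; a pose out of reach is approached as far as the arm can. A call with a gripper value outside its range is refused whole. The fingers move at their own pace and stop on an object; the grip force is fixed at half the most. Time passes only in rows, so rows that repeat a pose let the fingers close. It gives the time, the measured TCP pose, the force and the opening at its end, in the units of the state.
- robot.state(): the state, without advancing time (a new reading comes with each control period).
- robot.capture(name): name is "scene" or "top" or "wrist"; returns a dict with "color" (480x640x3 uint8, blue, green, red), "intrinsics" (3x3 intrinsics, pixels), "world_to_cam" (4x4, takes a point from world to camera coordinates); the wrist camera has in their place "T_tool_cam" (4x4, takes a point from camera to tool coordinates, whose origin is the TCP and whose axes are the tool frame's). Camera axes: x right, y down, z forward; pixel columns grow to the right and rows downward; lengths in m; the calibration is good to about 2 mm. The wrist camera is an equidistant fisheye: a pixel r from the principal point sees the ray r / f radians off the axis. A picture is of the moment at which its call begins: read the wrist's pose just before it. There is no depth.
- robot.hand_in(): hands the job in, once; it reports no verdict.
The state is a dict: "t": time; "joint_pos": joint angles; "joint_velocities": joint speeds; "joint_efforts": joint torques, N m; "eef_pos": TCP position; "orientation": TCP orientation; "ft_force": force on the tool from outside, world axes, zero at the start; "wrist_torque": the same for the moment, N m; "opening": finger opening in m.
Only numpy, scipy, OpenCV 4.12 (cv2) and the standard library are available. Lean on these libraries where they do the work, as an engineer would, in place of code of your own. Each camera call takes 0.05 s, during which the arm holds its last target. There are 200 camera calls.

### The job

Take the setting square by its upright orange grip and press it gently (about 5 to 12 N on each bar) into the inside corner of the aluminium frame, so that it bears flush on both the fixed bar and the loose bar, with no gap, and has pushed the loose bar out to a right angle. Keep it pressed there on both bars for a second, then draw it away without disturbing the corner and lay it flat on the green rubber mat again. Move the loose bar with the square only, not with the gripper, and leave the other things on the bench alone.

Things in the scene. Friction and masses are not known exactly. Their poses are not given: they have to be found in the camera images.
- frame_plate: Blue plate, 200 x 160 x 8 mm, fixed to the worktop, carrying the frame corner: two bars 26 mm high (tops 34 mm above the worktop). Origin: the nominal inner corner (where the inner faces would meet in a square corner with both bars centred on their bolts) at worktop height, z up. The corner's free space lies toward -x, -y; the plate spans x -162 to +38 mm, y -114 to +46 mm.
- fixed_bar: The two bolts of the fixed aluminium bar, 24 x 128 x 26 mm; it cannot move. Origin: the nominal corner at the plate's top, 8 mm above the plate's origin, axes as the plate's. The bar has cross slots and is clamped anywhere up to 6 mm off: its inner face (facing -x, y -106 to +22 mm) is parallel to the y axis but lies at x = -6 to +6 mm, differing each time.
- loose_bar: The bolt (brass washer) on which the loose aluminium bar, 136 x 24 x 26 mm, turns. Origin: on the bolt at the plate's top, x = -36, y = +12 mm in the plate's frame. Own x along the bar (-110 to +26 mm), parallel to the plate's x when the corner is square. Clamped in a cross slot up to 6 mm off: the inner face (facing -y) lies at own y = -18 to -6 mm, differing each time.
- loose_end (a point): Point on the loose bar's own x axis at its black free end, at top height. At the start this end leans into the corner by 0.04 to 0.10 rad (positive yaw of the bar relative to the plate), so the corner is too tight. It is stiff: about 0.22 N m of friction holds it where it is left. The square also rubs on both bars, so part of a push along one bar is taken by that bar.
- square: Steel setting square, about 0.25 kg, flat L 18 mm high with an upright orange grip. Origin: underside, below the grip's middle, z up. Short arm's outer face x = +36 mm (y -50 to +30) goes on the fixed bar; long arm's outer face y = +36 mm (x -64 to +30) goes on the loose bar. Flush in the corner its axes are parallel to the plate's, its origin nominally at x = y = -36 mm there.
- square_grip (a point): Point to hold: middle of the square's orange grip, 56 mm above its underside. The grip is 46 mm along the square's x, 14 mm thick along its y, its top 70 mm above the underside. Take it across its thickness with the fingertips at least 36 mm above the underside, so that they pass over the bars. In the corner carry the underside 1 to 6 mm above the plate's top.
- rubber_mat: Green rubber mat, 150 x 150 x 4 mm, fixed; the square lies on it at the start and at the end. Origin: centre of the underside.
- specimen_cup: Bystander: specimen cup with red lid, 63 x 63 x 65 mm. Origin: centre of the underside.
- screwdriver: Bystander: screwdriver with orange handle, 24 x 199 x 26 mm, lying along its y. Origin: below its middle.
- carton: Bystander: red and white carton, 56 x 70 x 100 mm. Origin: centre of the underside.
- brown_bottle: Bystander: brown bottle with black cap, 52 mm across, 105 mm high. Origin: centre of the underside.
- slide_box: Bystander: green slide box, 60 x 85 x 35 mm. Origin: centre of the underside.
Mind the look-alikes: they are no part of the job. Leave any yellow look-alike of the square alone.

How it is judged:
By the outcome, as a careful person would: the job done as asked, in the order asked, and still so for the second after the job is handed in, with the robot touching nothing.
It also fails if it takes over 72 s, if anything falls off the work surface, if the arm or the gripper's body presses on something with over 40 N, if the wrist force passes 120 N, or if a joint passes its speed limit or range.

## Working session

There is one attempt and no reset: what is moved stays moved. The work goes in short steps, Python scripts to look and compute and a shell command to move; the robot and the scene stay as the last step left them, time stands still between calls to the robot, and variables do not carry over. Pictures are saved under pics/ and viewed, about 8 in all and at most 12, crops included, and the job is handed in when it is done.

```bash
ls; mkdir -p pics
python3 - <<'E'
from rig import robot
import cv2,numpy as np
s=robot.state();print(s)
for n in("scene","top"):
    c=robot.capture(n);cv2.imwrite(f"pics/{n}0.png",c["color"]);print(n,c["intrinsics"],c["world_to_cam"])
c=robot.capture("wrist");cv2.imwrite("pics/wrist0.png",c["color"]);print(c["intrinsics"],c["T_tool_cam"])
E
```

```text
pics
{'t': 0.0, 'joint_pos': array([ 6.90286587e+01,  1.24753672e+01,  9.25289678e+01, -1.37600360e-03,
        7.51299579e+01, -6.42795247e+00]), 'joint_velocities': array([-0.04820293, -0.02738351,  0.01760187, -0.02893884, -0.06789893,
       -0.06038489]), 'joint_efforts': array([ 2.36933292e-04, -3.96846128e+01, -3.03851509e+01, -2.10632847e-04,
        9.70201625e-03, -7.12668452e-06]), 'eef_pos': array([0.15663409, 0.60422168, 0.22997884]), 'orientation': array([-1.79986286e+02,  1.33597468e-01,  7.54569819e+01]), 'ft_force': array([-0.18104826,  0.81927317,  0.16909891]), 'wrist_torque': array([-0.034889  , -0.0022679 , -0.02727448]), 'opening': 0.08531212738114627}
scene [[489.12445801   0.         315.46515729]
 [  0.         489.12445801 237.59375241]
 [  0.           0.           1.        ]] [[ 0.52493427 -0.85098292 -0.0164952  -0.26926274]
 [-0.51363756 -0.30126821 -0.80337657  0.3578899 ]
 [ 0.67869026  0.43019245 -0.5952428   0.88016311]
 [ 0.          0.          0.          1.        ]]
top [[578.86122222   0.         322.28288056]
 [  0.         578.86122222 238.27697109]
 [  0.           0.           1.        ]] [[-0.00355918 -0.99992593  0.01163875  0.02657941]
 [-0.99436592  0.00230585 -0.10597691  0.5912273 ]
 [ 0.10594222 -0.01195037 -0.99430047  1.42657218]
 [ 0.          0.          0.          1.        ]]
[[371.64829954   0.         315.17845983]
 [  0.         371.64829954 240.51529541]
 [  0.           0.           1.        ]] [[ 9.99999647e-01 -8.02965784e-04 -2.47569537e-04  1.18613982e-03]
 [ 8.40168443e-04  9.59959766e-01  2.80136648e-01 -7.02431976e-02]
 [ 1.27166519e-05 -2.80136757e-01  9.59960102e-01 -1.43087843e-01]
 [ 0.00000000e+00  0.00000000e+00  0.00000000e+00  1.00000000e+00]]
```

View pics/top0.png

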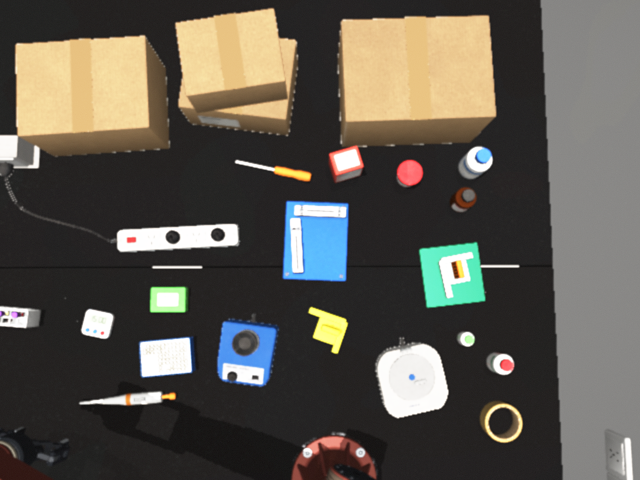

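View pics/scene0.png

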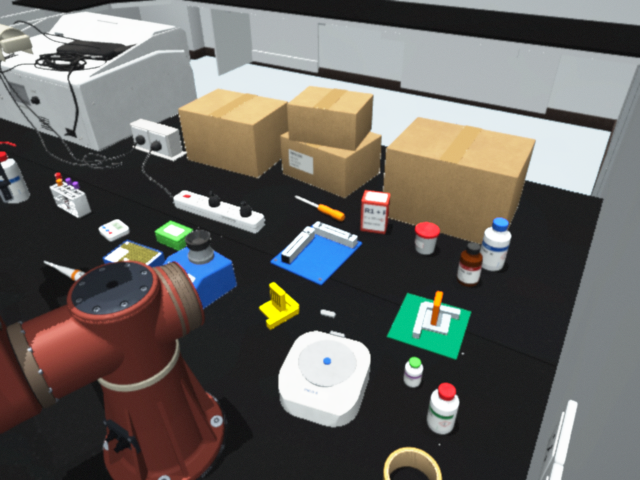

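The top view shows the plate at (317,241), with the corner at its upper left. The fixed bar is horizontal at v≈211 and the loose bar vertical at u≈296. There are two candidate squares: a steel L with an orange grip on the green mat at (460,270), and an all-yellow one at (328,330). The steel one with the orange grip on the mat fits the description, and a crop will confirm it.

```bash
cat > h.py <<'E'
import numpy as np,cv2
from rig import robot
from scipy.spatial.transform import Rotation as R
def ray(c,px,T=None):
    """origin, dirs (world) for pixels Nx2; T = tool pose 4x4 for wrist"""
    px=np.atleast_2d(px).astype(float);K=c["intrinsics"]
    q=(px-K[:2,2])/[K[0,0],K[1,1]]
    if T is None:
        W=np.linalg.inv(c["world_to_cam"]);d=np.c_[q,np.ones(len(q))]
    else:
        W=T@c["T_tool_cam"];r=np.linalg.norm(q,axis=1,keepdims=True)
        d=np.c_[q*np.sinc(r/np.pi),np.cos(r)]
    return W[:3,3],d@W[:3,:3].T
def plane(c,px,z,T=None):
    o,d=ray(c,px,T);return o+d*((z-o[2])/d[:,2:])
def tool(s):
    T=np.eye(4);T[:3,:3]=R.from_euler('xyz',s["orientation"],degrees=True).as_matrix();T[:3,3]=s["eef_pos"];return T
def proj(c,P,T):
    W=np.linalg.inv(T@c["T_tool_cam"]);p=np.atleast_2d(P)@W[:3,:3].T+W[:3,3]
    n=np.linalg.norm(p[:,:2],axis=1,keepdims=True);th=np.arctan2(n,p[:,2:])
    K=c["intrinsics"];return p[:,:2]/n*th*K[0,0]+K[:2,2]
def blob(m,k=1):
    n,l,st,ce=cv2.connectedComponentsWithStats(m.astype(np.uint8))
    return [(l==i) for i in 1+np.argsort(-st[1:,4])[:k]]
def rect(mask):
    cs,_=cv2.findContours(mask.astype(np.uint8),0,1);return cv2.minAreaRect(np.vstack(cs))
def delta(s,pos,yaw):
    """slide (cm, tool axes) & twist to reach TCP pos, tool-down with given yaw"""
    T=tool(s);Rt=R.from_euler('xyz',[180,0,yaw],degrees=True).as_matrix()
    return np.round(T[:3,:3].T@(np.array(pos)-T[:3,3])*100,2),np.round(np.degrees(R.from_matrix(T[:3,:3].T@Rt).as_rotvec()),2)
E
python3 - <<'E'
from h import *
c=robot.capture("top");im=c["color"];h=cv2.cvtColor(im,cv2.COLOR_BGR2HSV)
H,S,V=cv2.split(h)
for n,m,z in(("plate",(H>100)&(H<125)&(S>150)&(V>90),.008),("mat",(H>70)&(H<92)&(S>120),.004),("grip",(H>5)&(H<20)&(S>150)&(V>120),.074)):
    if n=="grip":
        roi=np.zeros_like(m);roi[250:300,420:490]=1;m&=roi
    if n=="plate":
        roi=np.zeros_like(m);roi[190:290,270:360]=1;m&=roi
    b=blob(m)[0];r=rect(b);bp=cv2.boxPoints(r);print(n,r,plane(c,bp,z).round(3).tolist(),plane(c,[r[0]],z).round(3))
a=cv2.resize(im[230:320,410:500],(400,400),interpolation=2);b=cv2.resize(im[290:370,288:368],(400,400),interpolation=2)
cv2.imwrite("pics/crop1.png",np.hstack([a,b]))
E
```

```text
plate ((315.4097595214844, 240.75637817382812), (64.18868255615234, 79.09674835205078), 2.2906100749969482) [[0.49, 0.128, 0.008], [0.693, 0.12, 0.008], [0.686, -0.045, 0.008], [0.483, -0.035, 0.008]] [[0.587 0.042 0.008]]
mat ((451.7525329589844, 274.646728515625), (60.69902801513672, 61.0495491027832), 83.2901611328125) [[0.568, -0.221, 0.004], [0.586, -0.377, 0.004], [0.432, -0.391, 0.004], [0.415, -0.236, 0.004]] [[ 0.5   -0.306  0.004]]
grip ((456.70587158203125, 269.176513671875), (16.269786834716797, 2.169304847717285), 77.47119140625) [[0.529, -0.296, 0.074], [0.53, -0.301, 0.074], [0.491, -0.308, 0.074], [0.49, -0.303, 0.074]] [[ 0.51  -0.302  0.074]]
```

View pics/crop1.png

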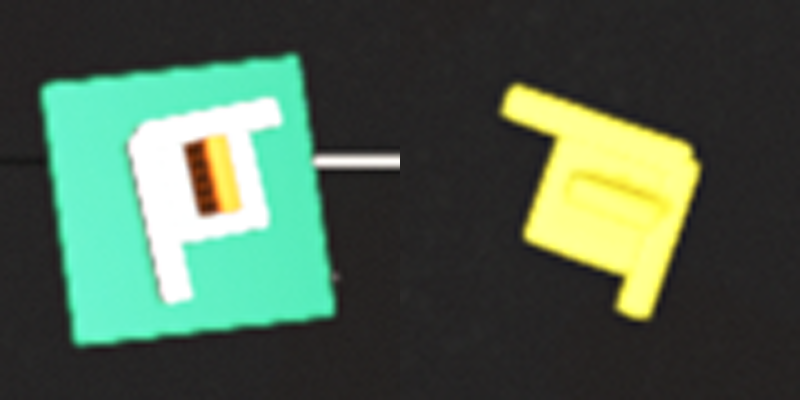

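The left crop is the real square, steel with an upright orange grip, lying on the mat at a yaw of about +8°. The right one is the yellow look-alike, which I'll leave alone. Next is a closer wrist view of the corner on the way to the mat.

Run:
```python
from h import *
s=robot.state();print(delta(s,[.56,.04,.23],88))
```

```text
(array([-44.52,  53.21,   0.1 ]), array([ -0.02,   0.08, -12.54]))
```

```bash
python3 -m creep '{"grip":[0,0,0,0,0,0,0,0,0,0],"slide":[[-2.3,2.7,0],[-4.6,5.4,0],[-7,8.2,0],[-9.4,11.2,0],[-11.8,14,0],[-14.2,17,0],[-16.6,19.8,0],[-19,22.6,0],[-21,25,0],[-22.3,26.6,0]],"twist":[[0,0,0],[0,0,-1],[0,0,-2],[0,0,-3],[0,0,-4],[0,0,-5],[0,0,-6],[0,0,-6],[0,0,-6],[0,0,-6]]}'
python3 -m creep '{"grip":[0,0,0,0,0,0,0,0,0,0,0,0],"slide":[[-2.3,2.7,0],[-4.6,5.4,0],[-7,8.2,0],[-9.4,11.2,0],[-11.8,14,0],[-14.2,17,0],[-16.6,19.8,0],[-19,22.6,0],[-21,25,0],[-22.3,26.6,0],[-22.3,26.6,0],[-22.3,26.6,0]],"twist":[[0,0,0],[0,0,-1],[0,0,-2],[0,0,-3],[0,0,-4],[0,0,-5],[0,0,-6],[0,0,-6.5],[0,0,-6.5],[0,0,-6.5],[0,0,-6.5],[0,0,-6.5]]}'
python3 - <<'E'
from h import *
s=robot.state();c=robot.capture("wrist");print(s["eef_pos"],s["orientation"],s["joint_velocities"].round(2))
cv2.imwrite("pics/plate.png",c["color"]);np.save("pics/plate_T.npy",tool(s))
E
```

```text
t: 1.03
eef_pos: [0.3596, 0.3199, 0.2312]
orientation: [180.0, 0.0, 81.3]
ft_force: [-0.6, -0.1, 0.2]
opening: 0.0854
t: 2.03
eef_pos: [0.5885, 0.0614, 0.2308]
orientation: [-179.9, -0.0, 87.8]
ft_force: [0.2, 0.2, -0.3]
opening: 0.085
[0.58849004 0.06143631 0.23081456] [-1.79933242e+02 -2.11996048e-02  8.78356861e+01] [ 2.02 -1.24  1.6   0.39  0.38  0.01]
```

View pics/plate.png

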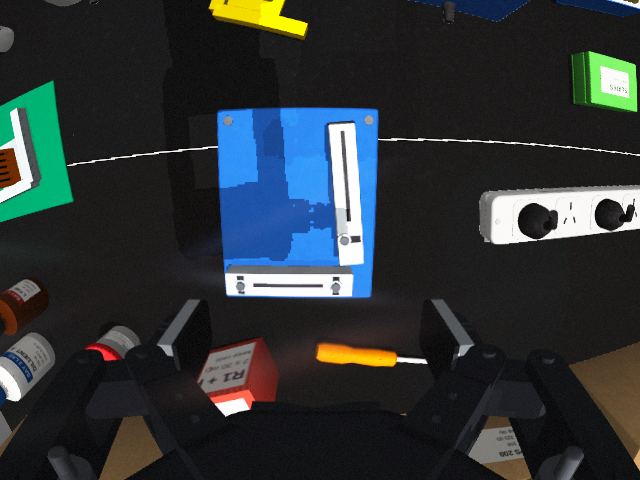

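```bash
cat > pl.py <<'E'
from h import *
c=robot.capture("wrist");im=cv2.imread("pics/plate.png");T=np.load("pics/plate_T.npy")
h=cv2.cvtColor(im,cv2.COLOR_BGR2HSV);H,S,V=cv2.split(h)
roi=np.zeros(H.shape,bool);roi[95:310,205:390]=1
blue=blob(roi&(H>100)&(H<125)&(S>120)&(V>50))[0]
cs,_=cv2.findContours(blue.astype(np.uint8),0,1);hull=cv2.convexHull(cs[0])[:,0]
w=plane(c,hull,.008,T)[:,:2]
r=cv2.minAreaRect((w*1000).astype(np.float32));print("plate rect mm",r,cv2.boxPoints(r).round(1).tolist())
# bar edges: print brightness profiles along lines
g=V.astype(int)
for u in(250,285,320):print("col",u,g[258:300,u].tolist(),S[258:300,u].tolist())
for v in(135,170,215):print("row",v,g[v,322:372].tolist(),S[v,322:372].tolist())
cv2.imwrite("pics/platecrop.png",cv2.resize(im[100:310,210:390],(720,840),interpolation=2)[:,:][240:840])
E
python3 pl.py
```

```text
plate rect mm ((589.3291015625, 43.769775390625), (160.52366638183594, 200.1810760498047), 87.54509735107422) [[485.8999938964844, -32.099998474121094], [685.9000244140625, -40.70000076293945], [692.7999877929688, 119.69999694824219], [492.79998779296875, 128.1999969482422]]
col 250 [209, 240, 233, 232, 233, 232, 233, 160, 110, 111, 111, 111, 113, 111, 109, 130, 250, 253, 253, 253, 253, 253, 253, 253, 253, 253, 253, 253, 253, 253, 253, 253, 254, 254, 254, 254, 251, 242, 211, 57, 31, 27] [218, 207, 204, 209, 207, 206, 209, 135, 30, 21, 14, 14, 18, 21, 16, 14, 2, 0, 0, 1, 1, 1, 1, 1, 1, 1, 1, 1, 1, 1, 1, 0, 1, 1, 1, 1, 2, 64, 204, 130, 25, 28]
col 285 [196, 245, 237, 237, 237, 236, 235, 211, 150, 109, 112, 112, 117, 111, 113, 108, 242, 253, 254, 254, 254, 254, 254, 254, 253, 242, 139, 92, 91, 201, 249, 253, 253, 253, 253, 254, 253, 251, 236, 156, 67, 37] [212, 205, 211, 209, 209, 204, 207, 182, 109, 16, 16, 9, 15, 11, 9, 17, 6, 0, 1, 1, 1, 1, 1, 1, 0, 2, 13, 44, 48, 6, 2, 1, 0, 0, 0, 1, 0, 1, 105, 175, 114, 21]
col 320 [245, 244, 237, 235, 237, 236, 235, 213, 155, 114, 110, 115, 117, 1
[... 983 characters left out ...]
, 248, 250, 249, 248, 249, 250] [207, 206, 202, 201, 202, 207, 210, 212, 213, 111, 16, 0, 1, 1, 1, 1, 1, 1, 1, 1, 1, 7, 16, 12, 17, 4, 2, 1, 1, 1, 1, 1, 1, 1, 1, 1, 74, 196, 198, 197, 204, 201, 200, 202, 201, 197, 201, 202, 201, 200]
row 215 [167, 169, 168, 169, 170, 169, 169, 165, 169, 167, 168, 163, 145, 133, 177, 213, 219, 215, 216, 215, 216, 217, 221, 203, 145, 27, 38, 84, 139, 252, 254, 254, 254, 254, 254, 254, 254, 254, 254, 222, 246, 248, 248, 247, 246, 246, 246, 245, 245, 246] [215, 208, 211, 211, 210, 213, 211, 216, 208, 206, 206, 213, 178, 65, 13, 12, 10, 14, 13, 12, 11, 12, 10, 9, 9, 38, 7, 21, 7, 1, 1, 1, 1, 1, 1, 1, 1, 1, 1, 139, 205, 204, 207, 201, 204, 204, 207, 208, 207, 204]
```

Run:
```python
from h import *
print(delta(robot.state(),[.50,-.30,.23],97))
```

```text
(array([-36.58,  -7.47,   0.08]), array([-0.08, -0.04, -9.02]))
```

```bash
cat >> h.py <<'E'
PY=-2.455
def PR():
    a=np.radians(PY);return np.array([[np.cos(a),-np.sin(a)],[np.sin(a),np.cos(a)]])
PO=np.array([589.33,43.77])-PR()@[-62,-34]   # plate origin mm
def toplate(w): return (np.atleast_2d(w)[:,:2]*1000-PO)@PR()
def toworld(p): return (np.atleast_2d(p)@PR().T+PO)/1000
E
python3 - <<'E'
from h import *
c=robot.capture("wrist");T=np.load("pics/plate_T.npy")
print("PO",PO)
print("fixed inner",toplate(plane(c,[[250,273.5],[285,273.5],[320,273.6]],.034,T)).round(1))
p=toplate(plane(c,[[329,135],[331.5,170],[335.5,215]],.034,T));print("loose inner",p.round(1),np.degrees(np.arctan2(p[2,1]-p[0,1],p[2,0]-p[0,0])))
q=toplate(plane(c,[[355,135],[358,170],[361,215]],.034,T));print("loose outer",q.round(1))
E
python3 -m creep '{"grip":[0,0,0,0,0,0,0,0,0,0,0,0],"slide":[[-3,-0.6,0],[-6.6,-1.3,0],[-10.2,-2,0],[-13.8,-2.8,0],[-17.4,-3.5,0],[-21,-4.3,0],[-24.6,-5,0],[-28.2,-5.7,0],[-31.8,-6.4,0],[-35,-7,0],[-36.6,-7.5,0],[-36.6,-7.5,0]],"twist":[[0,0,0],[0,0,-1],[0,0,-2],[0,0,-3],[0,0,-4],[0,0,-5],[0,0,-6],[0,0,-7],[0,0,-8],[0,0,-9],[0,0,-9],[0,0,-9]]}'
python3 - <<'E'
from h import *
s=robot.state();c=robot.capture("wrist");print(s["eef_pos"],s["orientation"],s["joint_pos"].round(1))
cv2.imwrite("pics/mat.png",c["color"]);np.save("pics/mat_T.npy",tool(s))
E
```

```text
PO [652.72947526  75.083041  ]
fixed inner [[ -0.4 -79.7]
 [ -0.8 -44.8]
 [ -0.9 -10.4]]
loose inner [[-133.9   -3.2]
 [-101.8   -0.7]
 [ -59.6    3.6]] 5.276559414700551
loose outer [[-134.3   20.4]
 [-102.2   23.7]
 [ -59.8   27.7]]
t: 3.18
eef_pos: [0.4993, -0.3029, 0.2315]
orientation: [-180.0, 0.1, 96.8]
ft_force: [-0.2, 0.3, -0.2]
opening: 0.0848
[ 0.49926226 -0.30293306  0.23151765] [-1.79974865e+02  8.43967142e-02  9.68164918e+01] [-3.810e+01  7.400e+00  9.810e+01 -1.000e-01  7.440e+01 -1.349e+02]
```

View pics/mat.png

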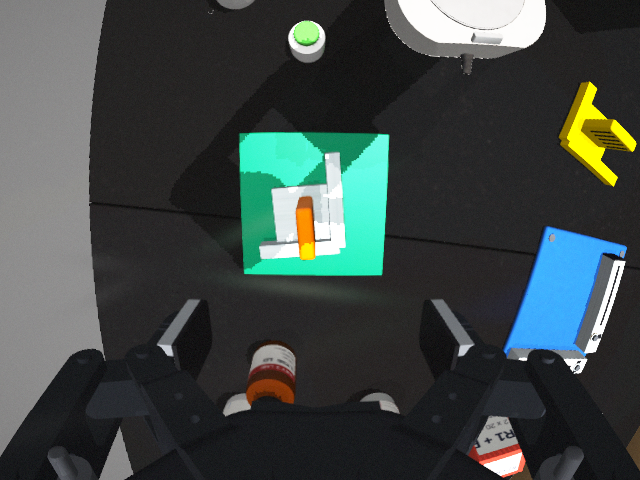

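The mat view shows the square with its grip at (306,230), long arm edge at u≈343 and short arm edge at v≈255. I'll fit both outer edges at z=22 mm and the grip at z=74 mm.

```bash
cat > sq.py <<'E'
from h import *
import sys
def fitline(p):
    vx,vy,x,y=cv2.fitLine(p.astype(np.float32),cv2.DIST_HUBER,0,.01,.01).ravel();return np.array([x,y]),np.array([vx,vy])
c=robot.capture("wrist");im=cv2.imread("pics/mat.png");T=np.load("pics/mat_T.npy")
H,S,V=cv2.split(cv2.cvtColor(im,cv2.COLOR_BGR2HSV))
roi=np.zeros(H.shape,bool);roi[135:272,245:382]=1
w=roi&~((H>60)&(H<95)&(S>90))&(V>90)&(S<80)
w=cv2.morphologyEx(w.astype(np.uint8),cv2.MORPH_OPEN,np.ones((3,3)))>0
R_=np.array([[np.nonzero(w[v])[0].max()+.5,v] for v in range(165,235)])
B=np.array([[u,np.nonzero(w[:,u])[0].max()+.5] for u in list(range(268,292))+list(range(320,332))])
a=fitline(plane(c,R_,.022,T)[:,:2]*1000);b=fitline(plane(c,B,.022,T)[:,:2]*1000)
print("long edge",a,np.degrees(np.arctan2(*(a[1][::-1]*np.sign(a[1][0])))));print("short edge",b,np.degrees(np.arctan2(-b[1][0],b[1][1])))
k=np.linalg.solve(np.c_[a[1],-b[1]],b[0]-a[0]);X=a[0]+k[0]*a[1]
th=np.arctan2(*(a[1][::-1]*np.sign(a[1][0])));M=np.array([[np.cos(th),-np.sin(th)],[np.sin(th),np.cos(th)]])
print("corner",X,"origin",X-M@[36,36])
g=roi&(H>3)&(H<28)&(S>150)&(V>80);g=blob(g)[0]
for v in(205,215,225,235,245,255):
    x=np.nonzero(g[v])[0];print(v,x.min(),x.max(),V[v,x.min():x.max()+1:2].tolist(),plane(c,[[x.min()-.5,v],[x.max()+.5,v]],.074,T)[:,:2].round(4).tolist())
ys=np.nonzero(g)[0];print(ys.min(),ys.max(),plane(c,[[306,ys.max()+.5]],.074,T))
E
python3 sq.py
```

```text
long edge (array([ 488.1562 , -277.47604], dtype=float32), array([0.98062193, 0.19590959], dtype=float32)) 11.297865
short edge (array([ 550.9355 , -317.04056], dtype=float32), array([ 0.18608843, -0.982533  ], dtype=float32)) -169.27539
corner [ 541.42645 -266.83365] origin [ 513.17680877 -309.18878406]
205 297 311 [168, 164, 165, 165, 164, 165, 159, 138] [[0.4884, -0.3192], [0.487, -0.307]]
215 296 312 [232, 251, 253, 253, 253, 253, 253, 243, 129] [[0.4969, -0.3191], [0.4953, -0.3052]]
225 297 313 [237, 252, 253, 253, 253, 253, 253, 243, 111] [[0.5053, -0.3174], [0.5037, -0.3033]]
235 298 314 [241, 252, 253, 253, 252, 253, 252, 240, 104] [[0.5138, -0.3157], [0.5121, -0.3015]]
245 299 314 [244, 252, 255, 255, 255, 255, 255, 255] [[0.5225, -0.3139], [0.5208, -0.3005]]
255 300 314 [255, 255, 255, 255, 255, 255, 255, 255] [[0.5312, -0.3121], [0.5297, -0.2994]]
197 259 [[ 0.53460081 -0.30618071  0.074     ]]
```

Run:
```python
from h import *
print(delta(robot.state(),[.5131,-.309,.042],101.1))
```

```text
(array([-1.08,  1.16, 18.93]), array([ 0.01, -0.05, -4.15]))
```

```bash
python3 -m creep '{"grip":[0,0,0,0,0,0,0,0,0,0,0,0],"slide":[[-0.5,0.6,0],[-1.1,1.2,0],[-1.1,1.2,2],[-1.1,1.2,4.5],[-1.1,1.2,7],[-1.1,1.2,9],[-1.1,1.2,10.5],[-1.1,1.2,11.5],[-1.1,1.2,12],[-1.1,1.2,12],[-1.1,1.2,12],[-1.1,1.2,12]],"twist":[[0,0,-2],[0,0,-4.1],[0,0,-4.1],[0,0,-4.1],[0,0,-4.1],[0,0,-4.1],[0,0,-4.1],[0,0,-4.1],[0,0,-4.1],[0,0,-4.1],[0,0,-4.1],[0,0,-4.1]]}'
python3 - <<'E'
from h import *
s=robot.state();print(delta(s,[.5131,-.309,.042],101.1))
E
```

```text
t: 4.28
eef_pos: [0.5147, -0.3106, 0.1129]
orientation: [179.9, 0.1, 101.1]
ft_force: [1.0, 0.3, 0.1]
opening: 0.0857
(array([ 0.2 , -0.14,  7.09]), array([ 0.11,  0.12, -0.01]))
```

```bash
python3 -m creep '{"grip":[0,0,0,0,0,0,0,0],"slide":[[0.1,-0.1,1.5],[0.1,-0.1,3],[0.1,-0.1,4.5],[0.1,-0.1,6],[0.1,-0.1,6.7],[0.1,-0.1,7],[0.1,-0.1,7],[0.1,-0.1,7]],"twist":[[0,0,0],[0,0,0],[0,0,0],[0,0,0],[0,0,0],[0,0,0],[0,0,0],[0,0,0]]}'
python3 - <<'E'
from h import *
for i in range(3): s=robot.state();print(delta(s,[.5131,-.309,.042],101.1),s["ft_force"].round(1))
E
```

```text
t: 4.95
eef_pos: [0.5131, -0.31, 0.0424]
orientation: [179.9, 0.1, 101.1]
ft_force: [0.2, -0.1, 0.6]
opening: 0.0854
(array([0.1 , 0.02, 0.04]), array([ 0.07,  0.08, -0.05])) [ 0.2 -0.1  0.6]
(array([0.1 , 0.02, 0.04]), array([ 0.07,  0.08, -0.05])) [ 0.2 -0.1  0.6]
(array([0.1 , 0.02, 0.04]), array([ 0.07,  0.08, -0.05])) [ 0.2 -0.1  0.6]
```

Close the jaws, then lift slightly.

```bash
python3 -m creep '{"grip":[1,1,1,1,1,1,1,1,1,1,1,1],"slide":[[0.1,0,0],[0.1,0,0],[0.1,0,0],[0.1,0,0],[0.1,0,0],[0.1,0,0],[0.1,0,0],[0.1,0,0],[0.1,0,0],[0.1,0,0],[0.1,0,0],[0.1,0,0]],"twist":[[0,0,0],[0,0,0],[0,0,0],[0,0,0],[0,0,0],[0,0,0],[0,0,0],[0,0,0],[0,0,0],[0,0,0],[0,0,0],[0,0,0]]}'
python3 -m creep '{"grip":[1,1,1,1,1,1,1,1,1,1],"slide":[[0,0,-0.3],[0,0,-1],[0,0,-2.5],[0,0,-4.5],[0,0,-7],[0,0,-9],[0,0,-10],[0,0,-10],[0,0,-10],[0,0,-10]],"twist":[[0,0,0],[0,0,0],[0,0,0],[0,0,0],[0,0,0],[0,0,0],[0,0,0],[0,0,0],[0,0,0],[0,0,0]]}'
python3 - <<'E'
from h import *
s=robot.state();c=robot.capture("wrist");cv2.imwrite("pics/held.png",c["color"])
t=toworld([[-52,-46]])[0];print(s["ft_force"],s["wrist_torque"],t,delta(s,[*t,.143],90+PY))
E
```

```text
t: 5.95
eef_pos: [0.5124, -0.3089, 0.0416]
orientation: [180.0, 0.0, 101.1]
ft_force: [0.4, -1.3, 0.9]
opening: 0.0132
t: 6.78
eef_pos: [0.511, -0.3075, 0.1395]
orientation: [-179.9, -0.2, 101.1]
ft_force: [0.3, -0.4, -3.1]
opening: 0.0131
[ 0.25362783 -0.39812224 -3.09261425] [ 0.03438406 -0.05385364  0.00592872] [0.59880681 0.03135267] (array([31.57, 15.11, -0.3 ]), array([-0.15, -0.14, 13.51]))
```

View pics/held.png

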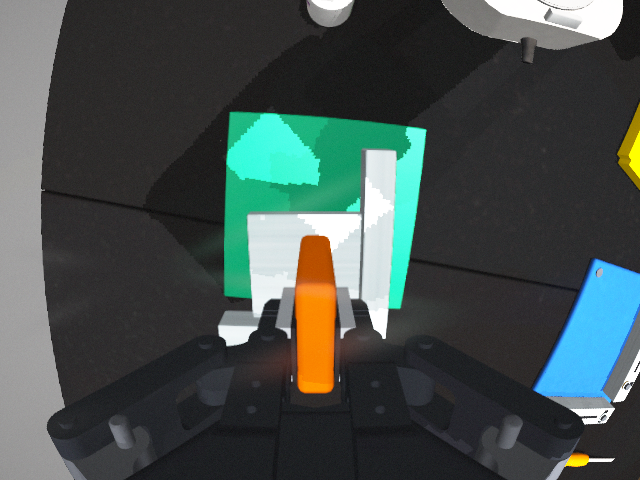

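```bash
python3 -m creep '{"grip":[1,1,1,1,1,1,1,1,1,1,1,1],"slide":[[1,0.5,0],[3.5,1.7,0],[7,3.4,0],[10.5,5,0],[14,6.7,0],[17.5,8.4,0],[21,10,0],[24.5,11.7,0],[27.5,13.2,0],[30,14.4,0],[31.6,15.1,0],[31.6,15.1,0]],"twist":[[0,0,0],[0,0,1.5],[0,0,3],[0,0,4.5],[0,0,6],[0,0,8],[0,0,10],[0,0,12],[0,0,13.5],[0,0,13.5],[0,0,13.5],[0,0,13.5]]}'
python3 -m creep '{"grip":[1,1,1,1],"slide":[[0,0,0],[0,0,0],[0,0,0],[0,0,0]],"twist":[[0,0,0],[0,0,0],[0,0,0],[0,0,0]]}'
cat > st.py <<'E'
from h import *
import sys
c=robot.capture("wrist");s=robot.state();T=tool(s)
p=toplate(s["eef_pos"][None])[0];f=PR().T@s["ft_force"][:2]
print("plate xy",p.round(2),"z",s["eef_pos"][2].round(4),"yaw-plate",(s["orientation"][2]-90-PY).round(2),"rp",s["orientation"][:2].round(2),"F plate",f.round(2),s["ft_force"][2].round(2),"tau",s["wrist_torque"].round(3),"t",s["t"])
if len(sys.argv)>1: cv2.imwrite(f"pics/{sys.argv[1]}.png",c["color"])
if len(sys.argv)>2:
    a=list(map(float,sys.argv[2:5]));w=toworld([a[:2]])[0];print(delta(s,[*w,a[2]],90+PY))
E
python3 st.py hov -52 -46 0.049; python3 st.py
```

```text
t: 7.83
eef_pos: [0.5992, 0.0354, 0.14]
orientation: [-179.9, -0.1, 87.8]
ft_force: [0.4, -0.7, -1.8]
opening: 0.0133
t: 8.17
eef_pos: [0.5994, 0.0296, 0.1409]
orientation: [-180.0, 0.0, 87.5]
ft_force: [-0.3, 0.6, -1.5]
opening: 0.0131
plate xy [-51.21 -47.72] z 0.1411 yaw-plate -0.08 rp [-1.7998e+02  1.0000e-02] F plate [0.75 0.55] -1.44 tau [0.01  0.014 0.053] t 8.2167
(array([ 0.17, -0.08,  9.21]), array([-0.02,  0.01, -0.08]))
plate xy [-51.11 -47.64] z 0.1412 yaw-plate -0.08 rp [-179.99    0.  ] F plate [-0.85 -0.3 ] -2.36 tau [-0.036 -0.005  0.039] t 8.2667
```

```bash
python3 -m creep '{"grip":[1,1,1,1,1,1,1,1,1,1],"slide":[[0.1,-0.1,1],[0.1,-0.1,2.5],[0.1,-0.1,4.5],[0.1,-0.1,6.5],[0.1,-0.1,8],[0.1,-0.1,8.8],[0.1,-0.1,9.2],[0.1,-0.1,9.2],[0.1,-0.1,9.2],[0.1,-0.1,9.2]],"twist":[[0,0,0],[0,0,0],[0,0,0],[0,0,0],[0,0,0],[0,0,0],[0,0,0],[0,0,0],[0,0,0],[0,0,0]]}'
python3 st.py down -38 -40 0.049; python3 st.py
```

```text
t: 9.1
eef_pos: [0.6001, 0.0315, 0.0506]
orientation: [179.9, 0.0, 87.6]
ft_force: [0.1, -0.2, -2.0]
opening: 0.0134
plate xy [-50.68 -45.74] z 0.0507 yaw-plate 0.01 rp [179.84   0.  ] F plate [ 0.01 -0.68] -2.21 tau [0.042 0.004 0.02 ] t 9.15
(array([0.57, 1.27, 0.18]), array([0.16, 0.  , 0.01]))
plate xy [-50.8  -45.71] z 0.0507 yaw-plate 0.01 rp [179.85   0.  ] F plate [0.18 0.46] -0.83 tau [-0.057  0.014  0.037] t 9.2
```

View pics/down.png

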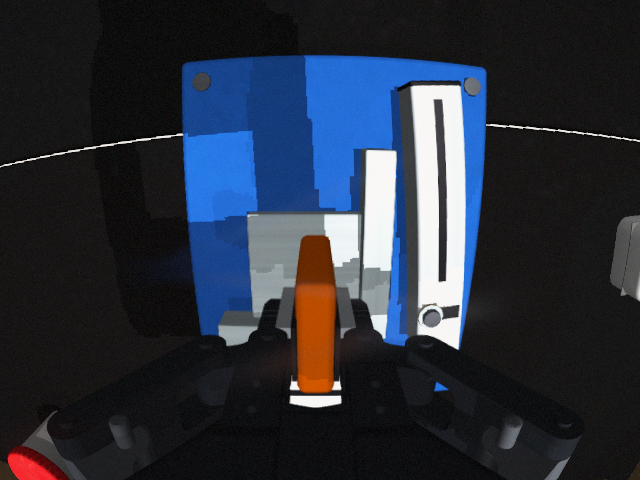

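```bash
python3 -m creep '{"grip":[1,1,1,1,1,1,1,1],"slide":[[0,0.3,0.2],[0.1,0.6,0.2],[0.3,0.9,0.2],[0.5,1.05,0.2],[0.55,1.05,0.2],[0.55,1.05,0.2],[0.55,1.05,0.2],[0.55,1.05,0.2]],"twist":[[0,0,0],[0,0,0],[0,0,0],[0,0,0],[0,0,0],[0,0,0],[0,0,0],[0,0,0]]}'
python3 st.py; python3 st.py
```

```text
t: 9.87
eef_pos: [0.6094, 0.0367, 0.0472]
orientation: [-180.0, 0.0, 87.6]
ft_force: [-0.2, 0.5, -1.5]
opening: 0.0132
plate xy [-41.66 -40.19] z 0.0472 yaw-plate 0.02 rp [-179.98    0.  ] F plate [-0.77 -0.07] -2.15 tau [ 0.009  0.033 -0.058] t 9.9167
plate xy [-41.64 -40.25] z 0.0472 yaw-plate 0.01 rp [-179.99    0.  ] F plate [-0.5 -0.4] -2.24 tau [ 0.004 -0.018 -0.021] t 9.9667
```

```bash
python3 -m creep '{"grip":[1,1,1,1,1,1,1,1,1,1],"slide":[[0.1,0,-0.15],[0.2,0,-0.15],[0.3,0,-0.15],[0.4,0,-0.15],[0.5,0,-0.15],[0.6,0,-0.15],[0.7,0,-0.15],[0.8,0,-0.15],[0.8,0,-0.15],[0.8,0,-0.15]],"twist":[[0,0,0],[0,0,0],[0,0,0],[0,0,0],[0,0,0],[0,0,0],[0,0,0],[0,0,0],[0,0,0],[0,0,0]]}'
python3 st.py; python3 st.py
```

```text
t: 10.8
eef_pos: [0.6096, 0.0447, 0.0487]
orientation: [-180.0, 0.0, 87.6]
ft_force: [-0.6, -3.5, -1.2]
opening: 0.013
plate xy [-41.77 -32.26] z 0.0487 yaw-plate 0.03 rp [-1.7996e+02  1.0000e-02] F plate [-1.4  -2.57] -0.82 tau [-0.528  0.3    0.249] t 10.85
plate xy [-41.79 -32.26] z 0.0487 yaw-plate 0.02 rp [-1.7996e+02  1.0000e-02] F plate [-1.56 -3.43] -0.65 tau [-0.575  0.314  0.26 ] t 10.9
```

```bash
python3 -m creep '{"grip":[1,1,1,1,1,1,1,1],"slide":[[0.05,0,0],[0.1,0,0],[0.15,0,0],[0.18,0,0],[0.2,0,0],[0.2,0,0],[0.2,0,0],[0.2,0,0]],"twist":[[0,0,0],[0,0,0],[0,0,0],[0,0,0],[0,0,0],[0,0,0],[0,0,0],[0,0,0]]}'
python3 st.py; python3 st.py
```

```text
t: 11.57
eef_pos: [0.6096, 0.046, 0.0487]
orientation: [-179.9, 0.1, 87.6]
ft_force: [-1.8, -5.4, 0.2]
opening: 0.0127
plate xy [-41.83 -30.89] z 0.0487 yaw-plate 0.03 rp [-1.7994e+02  8.0000e-02] F plate [-2.17 -5.93] -0.18 tau [-0.99   0.508  0.282] t 11.6167
plate xy [-41.83 -30.86] z 0.0487 yaw-plate 0.04 rp [-1.7995e+02  7.0000e-02] F plate [-2.14 -5.32] 0.13 tau [-0.975  0.523  0.257] t 11.6667
```

```bash
python3 -m creep '{"grip":[1,1,1,1,1,1,1,1,1,1],"slide":[[0,0.1,0],[0,0.18,0],[0,0.25,0],[0,0.32,0],[0,0.38,0],[0,0.42,0],[0,0.46,0],[0,0.5,0],[0,0.5,0],[0,0.5,0]],"twist":[[0,0,0],[0,0,0],[0,0,0],[0,0,0],[0,0,0],[0,0,0],[0,0,0],[0,0,0],[0,0,0],[0,0,0]]}'
python3 st.py; python3 st.py
```

```text
t: 12.5
eef_pos: [0.6129, 0.0459, 0.0476]
orientation: [-179.7, 0.1, 87.6]
ft_force: [-4.0, -5.2, -1.8]
opening: 0.0131
plate xy [-38.57 -30.84] z 0.0476 yaw-plate 0.05 rp [-1.7973e+02  8.0000e-02] F plate [-3.43 -5.3 ] -1.24 tau [-1.001  0.737  0.338] t 12.55
plate xy [-38.55 -30.84] z 0.0476 yaw-plate 0.05 rp [-1.7973e+02  8.0000e-02] F plate [-3.15 -4.84] -1.38 tau [-1.034  0.738  0.264] t 12.6
```

```bash
python3 -m creep '{"grip":[1,1,1,1,1,1],"slide":[[0,0.05,0],[0,0.1,0],[0,0.15,0],[0,0.15,0],[0,0.15,0],[0,0.15,0]],"twist":[[0,0,0],[0,0,0],[0,0,0],[0,0,0],[0,0,0],[0,0,0]]}'
python3 st.py; python3 st.py
```

```text
t: 13.1
eef_pos: [0.6143, 0.0459, 0.0475]
orientation: [-179.7, 0.1, 87.6]
ft_force: [-3.6, -5.6, -1.9]
opening: 0.013
plate xy [-37.14 -30.83] z 0.0474 yaw-plate 0.05 rp [-1.7972e+02  8.0000e-02] F plate [-3.8  -4.92] -2.62 tau [-0.963  0.686  0.269] t 13.15
plate xy [-37.12 -30.83] z 0.0475 yaw-plate 0.05 rp [-1.7972e+02  8.0000e-02] F plate [-3.49 -5.37] -2.04 tau [-0.995  0.674  0.291] t 13.2
```

```bash
python3 -m creep '{"grip":[1,1,1,1,1,1],"slide":[[0,0.05,-0.05],[0,0.1,-0.1],[0,0.15,-0.1],[0,0.15,-0.1],[0,0.15,-0.1],[0,0.15,-0.1]],"twist":[[0,0,0],[0,0,0],[0,0,0],[0,0,0],[0,0,0],[0,0,0]]}'
python3 st.py; python3 st.py
```

```text
t: 13.7
eef_pos: [0.6149, 0.0459, 0.0479]
orientation: [-179.6, 0.1, 87.6]
ft_force: [-4.5, -5.9, -3.5]
opening: 0.0132
plate xy [-36.54 -30.8 ] z 0.0479 yaw-plate 0.04 rp [-1.7961e+02  8.0000e-02] F plate [-4.2  -4.44] -2.62 tau [-0.994  0.811  0.281] t 13.75
plate xy [-36.53 -30.78] z 0.0479 yaw-plate 0.04 rp [-1.7961e+02  8.0000e-02] F plate [-5.49 -4.83] -3.21 tau [-1.006  0.804  0.315] t 13.8
```

```bash
python3 -m creep '{"grip":[1,1,1,1,1,1,1],"slide":[[0.03,0.05,0],[0.06,0.1,0],[0.08,0.15,0],[0.1,0.2,0],[0.1,0.2,0],[0.1,0.2,0],[0.1,0.2,0]],"twist":[[0,0,0],[0,0,0],[0,0,0],[0,0,0],[0,0,0],[0,0,0],[0,0,0]]}'
python3 st.py; python3 st.py
```

```text
t: 14.38
eef_pos: [0.6152, 0.046, 0.0479]
orientation: [-179.3, 0.2, 87.6]
ft_force: [-9.0, -7.0, 2.0]
opening: 0.0133
plate xy [-36.3  -30.64] z 0.0479 yaw-plate 0.05 rp [-1.7935e+02  1.7000e-01] F plate [-8.02 -6.17] 0.47 tau [-1.439  1.54   0.096] t 14.4333
plate xy [-36.28 -30.6 ] z 0.0479 yaw-plate 0.05 rp [-1.7935e+02  1.7000e-01] F plate [-8.67 -7.4 ] 1.76 tau [-1.404  1.518  0.217] t 14.4833
```

```bash
python3 -m creep '{"grip":[1,1,1,1,1,1,1],"slide":[[0.03,0,0],[0.06,0,0],[0.1,0,0],[0.12,0,0],[0.12,0,0],[0.12,0,0],[0.12,0,0]],"twist":[[-0.2,0,0],[-0.4,-0.1,0],[-0.5,-0.2,0],[-0.5,-0.2,0],[-0.5,-0.2,0],[-0.5,-0.2,0],[-0.5,-0.2,0]]}'
python3 st.py; python3 st.py
```

```text
t: 15.07
eef_pos: [0.6151, 0.0461, 0.0477]
orientation: [-179.8, 0.5, 87.6]
ft_force: [-7.9, -10.2, 0.6]
opening: 0.0126
plate xy [-36.31 -30.56] z 0.0478 yaw-plate 0.05 rp [-179.83    0.46] F plate [ -7.48 -10.61] 0.93 tau [-1.692  1.782  0.148] t 15.1167
plate xy [-36.35 -30.57] z 0.0478 yaw-plate 0.05 rp [-179.82    0.46] F plate [-6.96 -9.9 ] 0.52 tau [-1.675  1.741  0.153] t 15.1667
```

```bash
python3 -m creep '{"grip":[1,1,1,1,1,1,1],"slide":[[0,0.04,0],[0,0.08,0],[0,0.12,0],[0,0.14,0],[0,0.14,0],[0,0.14,0],[0,0.14,0]],"twist":[[-0.1,0.2,0],[-0.2,0.4,0],[-0.2,0.4,0],[-0.2,0.4,0],[-0.2,0.4,0],[-0.2,0.4,0],[-0.2,0.4,0]]}'
python3 st.py press; python3 st.py
```

```text
t: 15.75
eef_pos: [0.6151, 0.0461, 0.0478]
orientation: [-179.8, 0.1, 87.6]
ft_force: [-11.4, -9.9, 3.8]
opening: 0.0133
plate xy [-36.3  -30.55] z 0.0478 yaw-plate 0.06 rp [-1.7983e+02  8.0000e-02] F plate [-11.04  -9.78] 3.26 tau [-1.952  2.22   0.004] t 15.8
plate xy [-36.33 -30.55] z 0.0477 yaw-plate 0.07 rp [-1.7983e+02  8.0000e-02] F plate [-11.98 -10.28] 4.04 tau [-1.985  2.215  0.02 ] t 15.85
```

View pics/press.png

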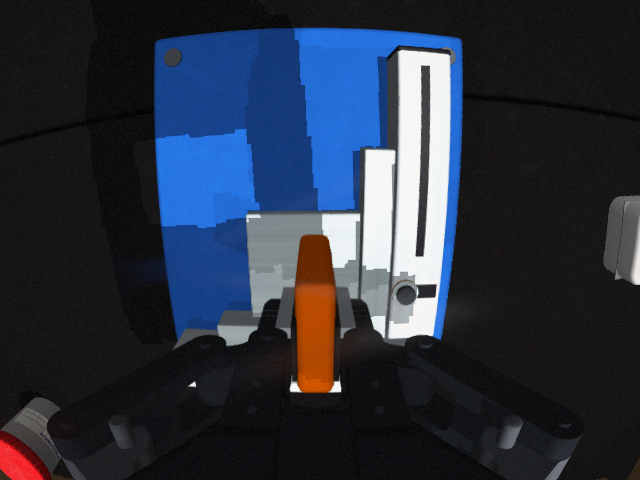

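The square bears on both bars, with the long arm's edge along the loose bar at u≈394 and no gap visible. Holding for about 1.4 s.

```bash
python3 -m creep '{"grip":[1,1,1,1,1,1,1,1],"slide":[[0,0,0],[0,0,0],[0,0,0],[0,0,0],[0,0,0],[0,0,0],[0,0,0],[0,0,0]],"twist":[[0,0,0],[0,0,0],[0,0,0],[0,0,0],[0,0,0],[0,0,0],[0,0,0],[0,0,0]]}'; python3 st.py
python3 -m creep '{"grip":[1,1,1,1,1,1,1,1],"slide":[[0,0,0],[0,0,0],[0,0,0],[0,0,0],[0,0,0],[0,0,0],[0,0,0],[0,0,0]],"twist":[[0,0,0],[0,0,0],[0,0,0],[0,0,0],[0,0,0],[0,0,0],[0,0,0],[0,0,0]]}'; python3 st.py
python3 - <<'E'
from h import *
im=cv2.imread("pics/press.png");V=im.max(2).astype(int);S=cv2.cvtColor(im,cv2.COLOR_BGR2HSV)[...,1]
c=robot.capture("wrist");T=tool(robot.state())
# loose bar outer top edge (white->blue), rows
p=[];q=[]
for v in range(62,330,6):
    if 285<v<300: continue
    r=S[v,415:475];k=np.nonzero(r>100)[0]
    if len(k):p.append([415+k[0]-.5,v])
    b=np.nonzero((S[v,415:500]>100)&(V[v,415:500]>60))[0]
    if len(b):q.append([415+b[-1]+.5,v])
for n,e,z in(("bar outer",p,.034),("plate edge",q,.008)):
    w=plane(c,e,z,T)[:,:2]*1000;vx,vy,x,y=cv2.fitLine(w.astype(np.float32),4,0,.01,.01).ravel();print(n,len(e),np.degrees(np.arctan(vy/vx))-PY,toplate(np.array([[x,y]])/1000))
E
```

```text
t: 16.52
eef_pos: [0.6151, 0.0461, 0.0478]
orientation: [-179.8, 0.1, 87.6]
ft_force: [-12.1, -9.5, 3.4]
opening: 0.0131
plate xy [-36.34 -30.59] z 0.0477 yaw-plate 0.06 rp [-1.7983e+02  8.0000e-02] F plate [-12.15 -10.41] 3.36 tau [-1.965  2.221  0.1  ] t 16.5667
t: 17.23
eef_pos: [0.6151, 0.0461, 0.0478]
orientation: [-179.8, 0.1, 87.6]
ft_force: [-12.2, -9.8, 4.5]
opening: 0.0128
plate xy [-36.36 -30.55] z 0.0477 yaw-plate 0.06 rp [-1.7983e+02  8.0000e-02] F plate [-10.77  -9.5 ] 4.26 tau [-2.023  2.234  0.109] t 17.2833
bar outer 43 0.32499623 [[-82.34738399  29.11425233]]
plate edge 43 -0.016367912 [[-79.50857107  45.20218665]]
```

```bash
cat > ang.py <<'E'
from h import *
import sys
im=cv2.imread(sys.argv[1]) if len(sys.argv)>1 else None
s=robot.state();c=robot.capture("wrist");T=tool(s)
if im is None: im=c["color"];cv2.imwrite("pics/ang.png",im)
G=cv2.GaussianBlur(im,(3,3),0)[...,2].astype(float)  # red: white high, blue low
def edge(u0,u1,rows,z,name,ch=G,sign=1,ret=False):
    e=[]
    for v in rows:
        d=np.diff(ch[v,u0:u1])*sign;k=int(d.argmax())
        if d[k]<15 or k in(0,len(d)-1):continue
        a,b,cc=d[k-1],d[k],d[k+1];o=(a-cc)/(2*(a-2*b+cc)) if a-2*b+cc else 0
        e.append([u0+k+.5+o,v])
    e=np.array(e);p=toplate(plane(c,e,z,T));m=np.ones(len(p),bool)
    for _ in range(4):
        f=np.polyfit(p[m,0],p[m,1],1);r=abs(np.polyval(f,p[:,0])-p[:,1]);m=r<max(.4,2*np.median(r))
    print(name,m.sum(),len(m),"deg",np.degrees(np.arctan(f[0])).round(3),"y@-36",np.polyval(f,-36).round(2),"res",r[m].std().round(2),"u",e[m][[0,-1]].round(1).tolist())
if __name__=="__main__":
    edge(425,460,range(62,325,2),.034,"bar outer",sign=-1)
    edge(380,400,range(58,142,2),.034,"bar inner upper")
    edge(405,425,range(70,250,2),.034,"slot left",sign=-1)
    edge(420,440,range(70,250,2),.034,"slot right")
    edge(348,372,range(155,206,2),.028,"arm inner")
    B=cv2.GaussianBlur(im,(3,3),0)[...,0].astype(float)
    edge(430,475,range(60,325,2),.008,"plate right",B,-1)
    edge(140,190,range(60,325,2),.008,"plate left",B)
E
python3 ang.py pics/press.png
```

```text
bar outer 132 132 deg 0.492 y@-36 29.42 res 0.03 u [[449.5, 62.0], [434.3, 324.0]]
bar inner upper 14 14 deg 0.397 y@-36 5.86 res 0.01 u [[397.8, 58.0], [398.0, 140.0]]
slot left 90 90 deg 0.476 y@-36 15.98 res 0.03 u [[420.5, 70.0], [415.5, 248.0]]
slot right 90 90 deg 0.436 y@-36 19.88 res 0.03 u [[429.4, 70.0], [423.6, 248.0]]
arm inner 26 26 deg -0.055 y@-36 -7.99 res 0.02 u [[364.9, 155.0], [363.7, 205.0]]
plate right 133 133 deg -0.044 y@-36 44.94 res 0.04 u [[461.8, 60.0], [443.2, 324.0]]
plate left 133 133 deg -0.033 y@-36 -112.9 res 0.03 u [[154.1, 60.0], [174.2, 324.0]]
```

The fitted edges show the loose bar still leaning about 0.5° while the square's arm is at about 0°. Friction on the fixed bar is taking part of the y push. I'll ease x, push y to flush, then press x again.

```bash
python3 -m creep '{"grip":[1,1,1,1,1,1,1,1,1,1],"slide":[[0,-0.1,0],[0,-0.2,0],[0,-0.3,0],[0,-0.35,0],[0.03,-0.35,0],[0.06,-0.35,0],[0.08,-0.35,0],[0.1,-0.35,0],[0.1,-0.35,0],[0.1,-0.35,0]],"twist":[[0,0,0],[0,0,0],[0,0,0],[0,0,0],[0,0,0],[0,0,0],[0,0,0],[0,0,0],[0,0,0],[0,0,0]]}'
python3 st.py; python3 st.py; python3 ang.py|grep -E "outer|slot|plate"
```

```text
t: 18.22
eef_pos: [0.6148, 0.0461, 0.0478]
orientation: [179.7, 0.2, 87.6]
ft_force: [-4.4, -12.9, -2.0]
opening: 0.0129
plate xy [-36.63 -30.53] z 0.0478 yaw-plate 0.07 rp [1.7972e+02 1.6000e-01] F plate [ -3.79 -11.83] -2.6 tau [-2.291  1.09   0.12 ] t 18.2667
plate xy [-36.65 -30.51] z 0.0478 yaw-plate 0.07 rp [1.7973e+02 1.6000e-01] F plate [ -4.73 -12.02] -2.22 tau [-2.254  1.069  0.092] t 18.3167
bar outer 132 132 deg 0.498 y@-36 29.42 res 0.03 u [[450.0, 62.0], [434.0, 324.0]]Traceback (most recent call last):
  File "ang.py", line 20, in <module>
    edge(380,400,range(58,142,2),.034,"bar inner upper")
    ~~~~^^^^^^^^^^^^^^^^^^^^^^^^^^^^^^^^^^^^^^^^^^^^^^^^
  File "ang.py", line 14, in edge
    e=np.array(e);p=toplate(plane(c,e,z,T));m=np.ones(len(p),bool)
                            ~~~~~^^^^^^^^^
  File "h.py", line 15, in plane
    o,d=ray(c,px,T);return o+d*((z-o[2])/d[:,2:])
        ~~~^^^^^^^^
  File "h.py", line 7, in ray
    q=(px-K[:2,2])/[K[0,0],K[1,1]]
       ~~^~~~~~~~
ValueError: operands could not be broadcast together with shapes (1,0) (2,)
```

Run:
```python
import cv2
im=cv2.imread("pics/ang.png");cv2.imwrite("pics/crop2.png",cv2.resize(im[130:345,230:450],None,fx=3.6,fy=2.75,interpolation=cv2.INTER_CUBIC)[:, :])
for v in(160,180,200,220,250,280,310,325,333): print(v,im[v,355:402,2].tolist())
```

```text
160 [22, 17, 16, 22, 32, 44, 54, 57, 52, 74, 155, 235, 248, 249, 248, 248, 248, 249, 248, 248, 248, 248, 248, 248, 248, 248, 248, 248, 248, 249, 248, 248, 248, 248, 248, 248, 248, 248, 249, 218, 102, 63, 97, 160, 205, 234, 246]
180 [34, 32, 35, 35, 42, 59, 58, 57, 61, 88, 205, 245, 248, 248, 248, 248, 248, 248, 248, 248, 249, 248, 248, 248, 248, 248, 247, 247, 247, 248, 248, 249, 247, 248, 248, 248, 242, 135, 130, 83, 61, 57, 135, 189, 224, 244, 248]
200 [21, 19, 15, 24, 44, 52, 52, 52, 53, 162, 236, 247, 248, 248, 248, 248, 248, 248, 248, 247, 247, 247, 247, 246, 245, 244, 246, 245, 246, 247, 247, 247, 247, 245, 246, 246, 247, 180, 99, 68, 58, 113, 173, 215, 237, 247, 246]
220 [238, 238, 238, 238, 234, 88, 54, 54, 124, 211, 242, 247, 247, 247, 246, 246, 245, 245, 245, 244, 244, 244, 243, 243, 241, 243, 244, 241, 243, 244, 244, 245, 244, 244, 242, 245, 200, 104, 69, 56, 100, 170, 212, 234, 246, 246, 246]
250 [211, 131, 130, 127, 107, 51, 53, 116, 206, 237, 243, 242, 242, 242, 241, 240, 241, 241, 240, 240, 240, 237, 237, 237, 237, 238, 238, 239, 239, 239, 240, 239, 240, 239, 243, 225,
[... 243 characters left out ...]
128, 138, 143, 148, 147, 149, 145, 137, 120]
310 [25, 26, 31, 30, 32, 30, 27, 27, 31, 29, 29, 33, 30, 77, 135, 145, 149, 148, 145, 148, 142, 144, 142, 143, 146, 143, 147, 145, 145, 147, 148, 136, 91, 65, 86, 125, 152, 162, 171, 172, 172, 167, 170, 164, 166, 167, 168]
325 [60, 28, 23, 30, 31, 30, 27, 30, 32, 26, 29, 31, 31, 29, 30, 35, 36, 53, 207, 228, 228, 229, 230, 230, 229, 230, 231, 230, 233, 227, 126, 72, 72, 109, 200, 228, 242, 245, 242, 241, 241, 243, 243, 242, 243, 244, 245]
333 [37, 40, 36, 39, 33, 42, 38, 39, 37, 40, 41, 37, 41, 40, 42, 39, 41, 38, 43, 36, 45, 45, 39, 40, 64, 171, 219, 229, 228, 207, 142, 79, 94, 173, 220, 235, 244, 242, 242, 243, 243, 242, 242, 242, 243, 243, 245]
```

View pics/crop2.png

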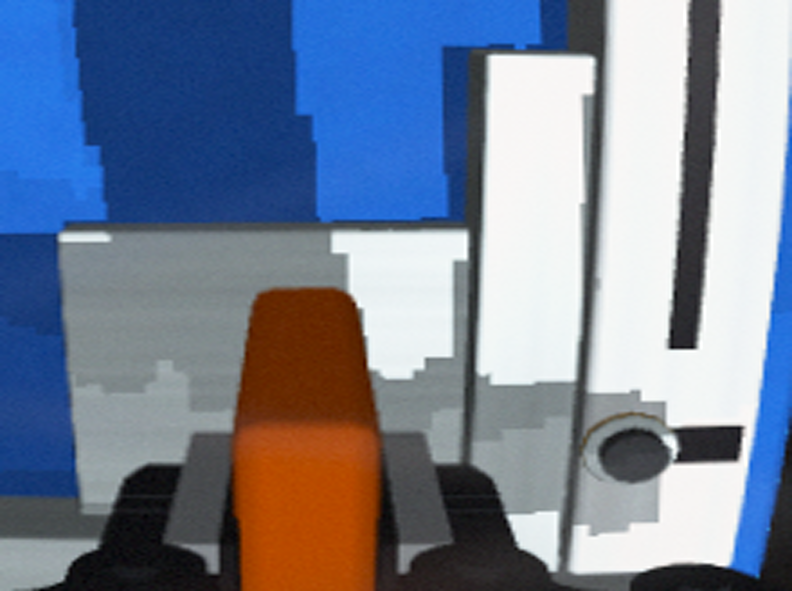

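```bash
sed -i '/bar inner upper/d' ang.py
python3 - <<'E'
import sys;sys.argv=["x","pics/ang.png"]
exec(open("ang.py").read())
edge(357,370,range(155,275,2),.028,"arm inner long")
edge(383,398,range(185,330,2),.028,"arm outer",sign=-1)
edge(388,402,range(160,335,2),.034,"bar inner")
B=cv2.GaussianBlur(im,(3,3),0)[...,2].astype(float)
def hedge(us,v0,v1,z,name,sign):
    e=[]
    for u in us:
        d=np.diff(B[v0:v1,u])*sign;k=int(d.argmax())
        if d[k]<15:continue
        e.append([u,v0+k+.5])
    if len(e)<4: print(name,"none");return
    e=np.array(e);p=toplate(plane(c,e,z,T));f=np.polyfit(p[:,1],p[:,0],1);print(name,len(e),"deg",np.degrees(-np.arctan(f[0])),"res",(np.polyval(f,p[:,1])-p[:,0]).std(),e[[0,-1]].tolist())
hedge(range(255,298,1),205,222,.028,"body -x edge",1)
print(B[320:390:2,200].round(),B[320:390:2,185].round(),B[320:390:2,230].round())
E
```

```text
bar outer 132 132 deg 0.5 y@-36 29.43 res 0.03 u [[450.0, 62.0], [434.0, 324.0]]
slot left 90 90 deg 0.44 y@-36 15.96 res 0.03 u [[421.0, 70.0], [415.5, 248.0]]
slot right 90 90 deg 0.441 y@-36 19.88 res 0.03 u [[429.7, 70.0], [423.7, 248.0]]
arm inner 26 26 deg 0.008 y@-36 -7.95 res 0.02 u [[364.9, 155.0], [363.8, 205.0]]
plate right 133 133 deg -0.022 y@-36 44.93 res 0.04 u [[462.5, 60.0], [442.9, 324.0]]
plate left 133 133 deg -0.048 y@-36 -112.9 res 0.03 u [[153.6, 60.0], [174.5, 324.0]]
arm inner long 59 60 deg 0.15 y@-36 -7.83 res 0.02 u [[364.9, 155.0], [361.6, 273.0]]
arm outer 60 71 deg 0.989 y@-36 5.64 res 0.09 u [[391.7, 185.0], [386.2, 313.0]]
bar inner 77 79 deg 0.41 y@-36 5.91 res 0.06 u [[397.8, 160.0], [389.2, 316.0]]
body -x edge 43 deg 0.4954682008373003 res 0.7208408855110313 [[255.0, 213.5], [297.0, 213.5]]
[21. 20. 18. 18. 47. 79. 79. 77. 34. 14. 15. 15. 20. 23. 17. 13. 14. 14.
 15. 15. 14. 15. 18. 21. 18. 18. 18. 19. 22. 24. 26. 29. 28. 26. 27.] [22. 23. 23. 21. 39. 71. 79. 81. 81. 81. 79. 63. 22. 16. 15. 12. 11. 15.
 14. 15. 14. 14. 14. 15. 14. 17. 16. 18. 17. 17. 18. 18. 19. 19. 22.] [ 71.  71.  80. 135. 153. 154. 157. 156. 155. 151. 151. 150. 136.  46.
  15.  15.  15.  16.  14.  16.  18.  17.  21.  21.  26.  28.  27.  28.
  28.  26.  25.  22.  22.  17.  16.]
```

Run:
```python
from h import *
c=robot.capture("wrist");im=cv2.imread("pics/plate.png");T=np.load("pics/plate_T.npy")
B=cv2.GaussianBlur(im,(3,3),0).astype(float)
def fit(e,z,n,ax):
    p=toplate(plane(c,np.array(e),z,T));a,b=(p[:,1],p[:,0]) if ax else (p[:,0],p[:,1]);f=np.polyfit(a,b,1)
    k=abs(np.polyval(f,a)-b)<.5;f=np.polyfit(a[k],b[k],1);print(n,k.sum(),"deg",round(np.degrees(np.arctan(f[0]))*(-1 if ax else 1),3),"mean",b[k].mean().round(2),"res",(np.polyval(f,a[k])-b[k]).std().round(2))
def sub(l,sign):
    d=np.diff(l)*sign;k=int(d.argmax());k=min(max(k,1),len(d)-2);a,b,q=d[k-1:k+2];D=a-2*b+q;return k+.5+((a-q)/(2*D) if D else 0)
R_,Bl=B[...,2],B[...,0]
fit([[u,268+sub(R_[268:280,u],1)] for u in range(232,350,2)],.034,"fixed inner",1)
fit([[u,288+sub(R_[288:302,u],-1)] for u in range(232,350,2)],.034,"fixed outer",1)
fit([[u,98+sub(Bl[98:118,u],1)] for u in range(226,372,2)],.008,"plate -x edge",1)
fit([[210+sub(Bl[v,210:232],1),v] for v in range(115,290,2)],.008,"plate left",0)
fit([[365+sub(Bl[v,365:390],-1),v] for v in range(115,290,2)],.008,"plate right",0)
fit([[345+sub(R_[v,345:370],-1),v] for v in range(130,262,2)],.034,"loose outer",0)
```

```text
fixed inner 59 deg 0.243 mean -0.69 res 0.07
fixed outer 58 deg -0.122 mean 23.54 res 0.15
plate -x edge 73 deg 0.056 mean -161.37 res 0.12
plate left 88 deg -0.014 mean -113.25 res 0.18
plate right 88 deg -0.015 mean 45.35 res 0.15
loose outer 66 deg 5.372 mean 25.86 res 0.17
```

```bash
python3 -m creep '{"grip":[1,1,1,1,1,1,1,1],"slide":[[0,0,0],[0,0,0],[0,0,0],[0,0,0],[0,0,0],[0,0,0],[0,0,0],[0,0,0]],"twist":[[0,0,0.2],[0,0,0.4],[0,0,0.6],[0,0,0.6],[0,0,0.6],[0,0,0.6],[0,0,0.6],[0,0,0.6]]}'
python3 st.py; python3 st.py; python3 ang.py
```

```text
t: 19.13
eef_pos: [0.6147, 0.0462, 0.0479]
orientation: [179.7, 0.2, 87.1]
ft_force: [-5.5, -12.2, -2.0]
opening: 0.0127
plate xy [-36.69 -30.47] z 0.048 yaw-plate -0.45 rp [1.7973e+02 1.7000e-01] F plate [ -4.13 -12.36] -1.98 tau [-2.266  1.151  0.394] t 19.1833
plate xy [-36.74 -30.47] z 0.0479 yaw-plate -0.45 rp [1.7974e+02 1.7000e-01] F plate [ -4.25 -11.96] -1.52 tau [-2.259  1.125  0.374] t 19.2333
bar outer 132 132 deg 0.218 y@-36 29.41 res 0.03 u [[449.2, 62.0], [434.0, 324.0]]
slot left 90 90 deg 0.17 y@-36 15.96 res 0.03 u [[419.7, 70.0], [415.3, 248.0]]
slot right 90 90 deg 0.176 y@-36 19.87 res 0.03 u [[428.6, 70.0], [423.4, 248.0]]
arm inner 26 26 deg -0.098 y@-36 -7.77 res 0.03 u [[364.1, 155.0], [363.3, 205.0]]
plate right 133 133 deg -0.043 y@-36 44.93 res 0.05 u [[460.9, 60.0], [443.4, 324.0]]
plate left 133 133 deg -0.029 y@-36 -112.89 res 0.03 u [[151.7, 60.0], [174.8, 324.0]]
```

```bash
python3 -m creep '{"grip":[1,1,1,1,1,1,1,1,1],"slide":[[0,0.08,0],[0,0.16,0],[0,0.24,0],[0,0.28,0],[0,0.32,0],[0,0.32,0],[0,0.32,0],[0,0.32,0],[0,0.32,0]],"twist":[[0,0,0],[0,0,0],[0,0,-0.1],[0,0,-0.2],[0,0,-0.2],[0,0,-0.2],[0,0,-0.2],[0,0,-0.2],[0,0,-0.2]]}'
python3 st.py; python3 st.py; python3 ang.py|grep -E "outer|slot|arm"
```

```text
t: 20.03
eef_pos: [0.6152, 0.0461, 0.0478]
orientation: [-179.9, 0.2, 87.3]
ft_force: [-10.8, -11.5, 4.0]
opening: 0.013
plate xy [-36.25 -30.52] z 0.0478 yaw-plate -0.26 rp [-179.88    0.18] F plate [-10.28 -11.89] 4.23 tau [-2.229  2.166  0.382] t 20.0833
plate xy [-36.27 -30.53] z 0.0478 yaw-plate -0.26 rp [-179.88    0.18] F plate [-10.05 -12.59] 3.6 tau [-2.195  2.155  0.293] t 20.1333
bar outer 132 132 deg 0.224 y@-36 29.41 res 0.03 u [[449.6, 62.0], [434.3, 324.0]]
slot left 90 90 deg 0.214 y@-36 15.98 res 0.03 u [[420.4, 70.0], [415.5, 248.0]]
slot right 90 90 deg 0.142 y@-36 19.84 res 0.03 u [[429.2, 70.0], [423.5, 248.0]]
arm inner 26 26 deg -0.059 y@-36 -7.83 res 0.02 u [[364.3, 155.0], [363.6, 205.0]]
```

```bash
python3 -m creep '{"grip":[1,1,1,1,1,1,1,1,1,1,1],"slide":[[-0.04,0,0],[-0.04,0,0],[-0.04,0,0],[-0.04,0,0],[-0.04,0,0],[-0.04,0,0],[-0.04,0,0],[-0.04,0,0],[-0.04,0,0],[-0.04,0,0],[-0.04,0,0]],"twist":[[0,0,0],[0,0,0],[0,0,0],[0,0,0],[0,0,0],[0,0,0],[0,0,0],[0,0,0],[0,0,0],[0,0,0],[0,0,0]]}'; python3 st.py; python3 st.py
python3 -m creep '{"grip":[1,1,1,1,1,1,1,1],"slide":[[0,0,0],[0,0,0],[0,0,0],[0,0,0],[0,0,0],[0,0,0],[0,0,0],[0,0,0]],"twist":[[0,0,0],[0,0,0],[0,0,0],[0,0,0],[0,0,0],[0,0,0],[0,0,0],[0,0,0]]}'; python3 st.py; python3 st.py
```

```text
t: 21.1
eef_pos: [0.6152, 0.0461, 0.0478]
orientation: [-179.9, 0.1, 87.3]
ft_force: [-11.4, -11.1, 2.9]
opening: 0.0133
plate xy [-36.25 -30.55] z 0.0478 yaw-plate -0.27 rp [-1.7988e+02  1.5000e-01] F plate [-10.53 -11.12] 2.76 tau [-2.096  2.106  0.326] t 21.15
plate xy [-36.24 -30.57] z 0.0478 yaw-plate -0.27 rp [-1.7988e+02  1.5000e-01] F plate [-10.66 -10.62] 4.4 tau [-2.082  2.135  0.305] t 21.2
t: 21.87
eef_pos: [0.6152, 0.0461, 0.0478]
orientation: [-179.9, 0.1, 87.3]
ft_force: [-11.1, -10.4, 3.8]
opening: 0.0134
plate xy [-36.24 -30.58] z 0.0478 yaw-plate -0.27 rp [-1.7988e+02  1.5000e-01] F plate [-10.6  -11.62] 3.18 tau [-2.022  2.087  0.291] t 21.9167
plate xy [-36.26 -30.57] z 0.0478 yaw-plate -0.27 rp [-1.7988e+02  1.5000e-01] F plate [ -9.98 -12.46] 3.76 tau [-2.104  2.12   0.285] t 21.9667
```

```bash
python3 -m creep '{"grip":[1,1,1,1,1,1,1,1,1,1],"slide":[[-0.25,-0.2,0],[-0.5,-0.5,0],[-0.8,-0.8,0],[-1.1,-1.1,0],[-1.4,-1.4,0],[-1.6,-1.6,0],[-1.6,-1.6,0],[-1.6,-1.6,0],[-1.6,-1.6,0],[-1.6,-1.6,0]],"twist":[[0,0,-0.3],[0,0,-0.3],[0,0,-0.3],[0,0,-0.3],[0,0,-0.3],[0,0,-0.3],[0,0,-0.3],[0,0,-0.3],[0,0,-0.3],[0,0,-0.3]]}'
python3 st.py
python3 -m creep '{"grip":[1,1,1,1,1,1,1,1,1,1],"slide":[[0,0,-0.5],[0,0,-1.5],[0,0,-3],[0,0,-5],[0,0,-7],[0,0,-9],[0,0,-10],[0,0,-10],[0,0,-10],[0,0,-10]],"twist":[[0,0,0],[0,0,0],[0,0,0],[0,0,0],[0,0,0],[0,0,0],[0,0,0],[0,0,0],[0,0,0],[0,0,0]]}'
python3 st.py lift
python3 - <<'E'
from h import *
print(delta(robot.state(),[.5124,-.3089,.145],101.1))
E
```

```text
t: 22.8
eef_pos: [0.6047, 0.0339, 0.0497]
orientation: [179.3, -0.2, 87.5]
ft_force: [0.0, -0.0, -1.6]
opening: 0.0133
plate xy [-46.25 -43.16] z 0.0497 yaw-plate -0.08 rp [179.28  -0.21] F plate [-0.16  0.2 ] -1.24 tau [-0.009 -0.003 -0.009] t 22.85
t: 23.68
eef_pos: [0.6022, 0.0336, 0.1484]
orientation: [179.4, -0.2, 87.5]
ft_force: [-0.0, 0.7, -2.1]
opening: 0.0129
plate xy [-49.07 -43.63] z 0.1478 yaw-plate -0.08 rp [179.49  -0.2 ] F plate [-0.21 -0.48] -2.27 tau [-0.06  -0.04   0.011] t 23.7333
(array([-34.61,  -7.42,   0.09]), array([  0.53,  -0.14, -13.64]))
```

View pics/lift.png

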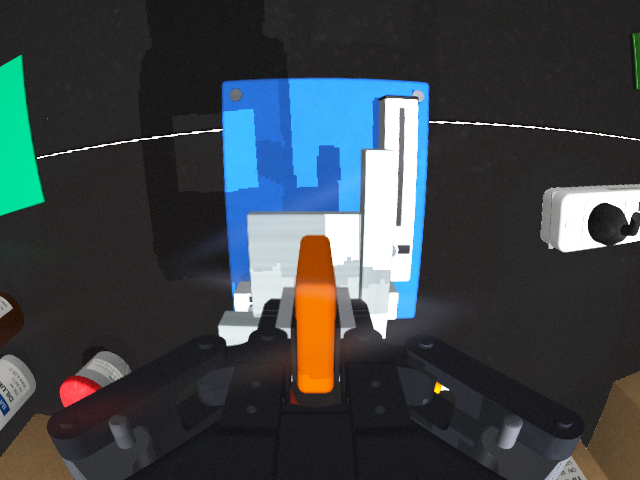

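Run:
```python
import sys;sys.argv=["x","pics/lift.png"]
src=open("ang.py").read().split('if __name__')[0];exec(src)
B=cv2.GaussianBlur(im,(3,3),0)[...,0].astype(float)
edge(408,424,range(102,275,2),.034,"bar outer",sign=-1)
edge(396,405,range(112,222,2),.034,"slot left",sign=-1)
edge(400,409,range(112,222,2),.034,"slot right")
edge(412,435,range(100,310,2),.008,"plate right",B,-1)
edge(215,240,range(100,270,2),.008,"plate left",B)
```

```text
bar outer 87 87 deg 0.306 y@-36 29.63 res 0.07 u [[417.6, 102.0], [410.0, 274.0]]
slot left 45 46 deg 0.23 y@-36 16.15 res 0.08 u [[399.4, 112.0], [397.1, 202.0]]
slot right 47 47 deg 0.093 y@-36 19.29 res 0.07 u [[403.6, 112.0], [401.2, 204.0]]
plate right 104 105 deg -0.03 y@-36 45.08 res 0.08 u [[428.7, 100.0], [415.4, 308.0]]
plate left 85 85 deg 0.001 y@-36 -113.21 res 0.07 u [[221.6, 100.0], [229.6, 268.0]]
```

The bar did not move as the square came away: it still reads about 0.2°, within the measurement's scatter. Returning the square to the mat.

```bash
python3 -m creep '{"grip":[1,1,1,1,1,1,1,1,1,1,1,1],"slide":[[-1,-0.2,0],[-3.5,-0.7,0],[-7,-1.5,0],[-10.5,-2.2,0],[-14,-3,0],[-17.5,-3.7,0],[-21,-4.5,0],[-24.5,-5.2,0],[-28,-6,0],[-31,-6.7,0],[-33.5,-7.2,0],[-34.6,-7.4,0]],"twist":[[0,0,0],[0,0,-1],[0,0,-2],[0,0,-3],[0,0,-5],[0,0,-6],[0,0,-8],[0,0,-9],[0.2,0,-11],[0.5,0,-12],[0.5,0,-13],[0.5,0,-13.6]]}'
python3 -m creep '{"grip":[1,1,1,1],"slide":[[0,0,0],[0,0,0],[0,0,0],[0,0,0]],"twist":[[0,0,0],[0,0,0],[0,0,0],[0,0,0]]}'
python3 - <<'E'
from h import *
print(delta(robot.state(),[.5124,-.3089,.0416],101.1))
E
```

```text
t: 24.78
eef_pos: [0.5119, -0.3129, 0.1466]
orientation: [179.9, -0.0, 100.9]
ft_force: [0.9, 0.7, -2.8]
opening: 0.0131
t: 25.12
eef_pos: [0.5139, -0.3076, 0.1469]
orientation: [179.8, -0.2, 101.1]
ft_force: [-0.5, 0.6, -2.9]
opening: 0.0132
(array([-0.13, -0.21, 10.53]), array([ 0.2 , -0.15,  0.02]))
```

```bash
python3 -m creep '{"grip":[1,1,1,1,1,1,1,1,1,1,1,1],"slide":[[-0.1,-0.2,1],[-0.1,-0.2,3],[-0.1,-0.2,5],[-0.1,-0.2,7],[-0.1,-0.2,8.5],[-0.1,-0.2,9.5],[-0.1,-0.2,10],[-0.1,-0.2,10.2],[-0.1,-0.2,10.3],[-0.1,-0.2,10.4],[-0.1,-0.2,10.4],[-0.1,-0.2,10.4]],"twist":[[0,0,0],[0.1,-0.1,0],[0.2,-0.1,0],[0.2,-0.1,0],[0.2,-0.1,0],[0.2,-0.1,0],[0.2,-0.1,0],[0.2,-0.1,0],[0.2,-0.1,0],[0.2,-0.1,0],[0.2,-0.1,0],[0.2,-0.1,0]]}'
python3 st.py;python3 st.py
```

```text
t: 26.12
eef_pos: [0.5132, -0.3105, 0.0444]
orientation: [179.9, 0.1, 101.1]
ft_force: [-0.0, 0.3, -2.4]
opening: 0.013
plate xy [-122.96 -391.18] z 0.0444 yaw-plate 13.51 rp [1.799e+02 8.000e-02] F plate [0.59 1.38] -2.17 tau [-0.024 -0.01   0.007] t 26.1667
plate xy [-123.06 -391.09] z 0.0442 yaw-plate 13.52 rp [1.7991e+02 7.0000e-02] F plate [ 0.74 -0.91] -2.39 tau [-0.056  0.002 -0.018] t 26.2167
```

```bash
python3 -m creep '{"grip":[1,1,1,1,1,1],"slide":[[0,0,0.08],[0,0,0.15],[0,0,0.22],[0,0,0.25],[0,0,0.25],[0,0,0.25]],"twist":[[0,0,0],[0,0,0],[0,0,0],[0,0,0],[0,0,0],[0,0,0]]}'
python3 st.py;python3 st.py
```

```text
t: 26.72
eef_pos: [0.5127, -0.3101, 0.0415]
orientation: [180.0, 0.0, 101.1]
ft_force: [-1.8, 1.6, 2.8]
opening: 0.0131
plate xy [-123.42 -390.91] z 0.0415 yaw-plate 13.52 rp [1.7997e+02 2.0000e-02] F plate [-2.47  1.26] 3.61 tau [0.261 0.291 0.067] t 26.7667
plate xy [-123.42 -390.9 ] z 0.0415 yaw-plate 13.52 rp [1.7997e+02 2.0000e-02] F plate [-2.07  0.31] 4.11 tau [ 0.276  0.283 -0.013] t 26.8167
```

Contact: Fz rose by about 5 N. Opening the jaws and going up.

```bash
python3 -m creep '{"grip":[0.8,0.6,0.4,0.2,0,0,0,0,0,0],"slide":[[0,0,0],[0,0,0],[0,0,0],[0,0,0],[0,0,0],[0,0,0],[0,0,0],[0,0,0],[0,0,0],[0,0,0]],"twist":[[0,0,0],[0,0,0],[0,0,0],[0,0,0],[0,0,0],[0,0,0],[0,0,0],[0,0,0],[0,0,0],[0,0,0]]}'
python3 -m creep '{"grip":[0,0,0,0,0,0,0,0,0,0],"slide":[[0,0,-0.5],[0,0,-2],[0,0,-4],[0,0,-7],[0,0,-10],[0,0,-13],[0,0,-15],[0,0,-16],[0,0,-16],[0,0,-16]],"twist":[[0,0,0],[0,0,0],[0,0,0],[0,0,0],[0,0,0],[0,0,0],[0,0,0],[0,0,0],[0,0,0],[0,0,0]]}'
python3 - <<'E'
from h import *
c=robot.capture("wrist");t=robot.capture("top")
a=cv2.resize(c["color"][100:300,200:400],(400,400));b=cv2.resize(t["color"][190:290,270:370],(400,400),interpolation=2)
cv2.imwrite("pics/end.png",np.hstack([a,b]));s=robot.state();print(s["eef_pos"],delta(s,[.5885,.0614,.2308],87.8))
E
```

```text
t: 27.65
eef_pos: [0.5126, -0.31, 0.0409]
orientation: [180.0, 0.0, 101.1]
ft_force: [-0.1, 0.9, -0.4]
opening: 0.0853
t: 28.48
eef_pos: [0.5124, -0.3099, 0.2008]
orientation: [180.0, 0.0, 101.1]
ft_force: [0.2, 0.4, -1.1]
opening: 0.0854
[ 0.51125165 -0.30907047  0.19854253] (array([34.89, 14.68, -3.16]), array([-0.14, -0.15, 13.26]))
```

View pics/end.png

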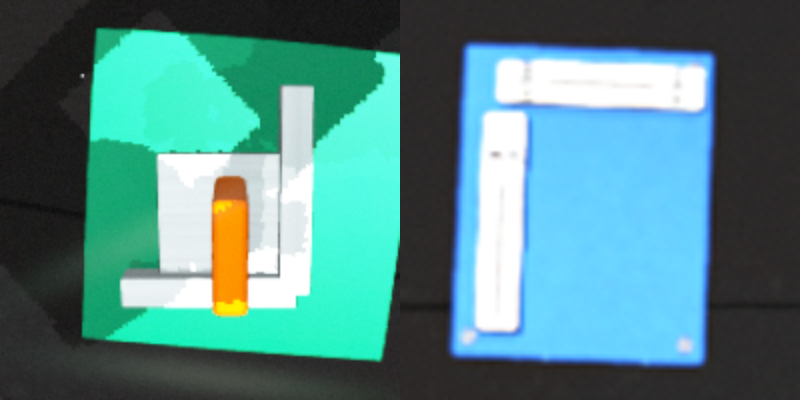

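The square lies flat on the mat and the corner looks square. One last unobstructed look will compare the loose bar directly with the fixed bar.

```bash
python3 -m creep '{"grip":[0,0,0,0,0,0,0,0,0,0,0,0],"slide":[[3,1.2,-3],[6.5,2.7,-3],[10,4.2,-3],[13.5,5.7,-3],[17,7.2,-3],[20.5,8.7,-3],[24,10.1,-3],[27.5,11.6,-3],[31,13,-3],[33.5,14,-3],[35,14.7,-3],[35,14.7,-3]],"twist":[[0,0,0],[0,0,1],[0,0,3],[0,0,4],[0,0,6],[0,0,8],[0,0,9],[0,0,11],[0,0,12],[0,0,13],[0,0,13],[0,0,13]]}'
python3 -m creep '{"grip":[0,0,0,0,0],"slide":[[0,0,0],[0,0,0],[0,0,0],[0,0,0],[0,0,0]],"twist":[[0,0,0],[0,0,0],[0,0,0],[0,0,0],[0,0,0]]}'
python3 - <<'E'
from h import *
s=robot.state();c=robot.capture("wrist");im=c["color"];T=tool(s);cv2.imwrite("pics/final.png",im)
B=cv2.GaussianBlur(im,(3,3),0).astype(float);R_,Bl=B[...,2],B[...,0]
def sub(l,sign):
    d=np.diff(l)*sign;k=int(d.argmax());k=min(max(k,1),len(d)-2);a,b,q=d[k-1:k+2];D=a-2*b+q;return k+.5+((a-q)/(2*D) if D else 0)
def line(P0,P1,z,n,ch,sign,h=7):
    """edge between two plate points (mm): search across the predicted image line"""
    q=proj(c,np.c_[toworld(np.linspace(P0,P1,60)),np.full(60,z)],T);ax=int(abs(q[-1]-q[0]).argmax()) # running axis
    e=[]
    for x,y in q:
        if ax==1: v=int(round(y));u0=int(round(x))-h;e.append([u0+sub(ch[v,u0:u0+2*h],sign),v])
        else: u=int(round(x));v0=int(round(y))-h;e.append([u,v0+sub(ch[v0:v0+2*h,u],sign)])
    p=toplate(plane(c,np.array(e),z,T));a,b=(p[:,0],p[:,1]) if ax==1 else(p[:,1],p[:,0])
    k=np.ones(60,bool)
    for _ in range(3): f=np.polyfit(a[k],b[k],1);k=abs(np.polyval(f,a)-b)<.5
    print(n,k.sum(),"deg",round(np.degrees(np.arctan(f[0]))*(1 if ax==1 else -1),3),"mean",b[k].mean().round(2),"res",(np.polyval(f,a[k])-b[k]).std().round(2))
line([-.7,-95],[-.7,-5],.034,"fixed inner",R_,1,5)
line([23.3,-95],[23.3,10],.034,"fixed outer",R_,-1,5)
line([-140,5.8],[-20,5.8],.034,"loose inner",R_,1,5)
line([-140,29.8],[-20,29.8],.034,"loose outer",R_,-1,5)
line([-150,46],[30,46],.008,"plate right",Bl,-1)
line([-150,-114],[30,-114],.008,"plate left",Bl,1)
line([-162,-105],[-162,40],.008,"plate -x",Bl,1)
E
```

```text
t: 29.58
eef_pos: [0.5885, 0.0653, 0.2282]
orientation: [-179.8, -0.1, 88.3]
ft_force: [-0.1, 0.3, 0.1]
opening: 0.0853
t: 30.0
eef_pos: [0.5895, 0.0606, 0.2308]
orientation: [180.0, 0.0, 88.0]
ft_force: [0.2, -0.3, -0.5]
opening: 0.0856
fixed inner 60 deg -0.059 mean -0.54 res 0.18
fixed outer 60 deg -0.204 mean 23.42 res 0.17
loose inner 60 deg 0.284 mean 5.6 res 0.13
loose outer 60 deg 0.375 mean 29.57 res 0.16
plate right 60 deg -0.038 mean 45.35 res 0.15
plate left 59 deg 0.009 mean -113.24 res 0.16
plate -x 60 deg -0.05 mean -161.47 res 0.13
```

Run:
```python
from h import *
s=robot.state()
w=toworld([[0,-30]])[0];print(delta(s,[*w,.12],90+PY))
im=cv2.imread("pics/end.png")[:,400:];B=cv2.GaussianBlur(im,(5,5),0).astype(float)
c=robot.capture("top");c2=dict(c)
def sub(l,sign):
    d=np.diff(l)*sign;k=int(d.argmax());k=min(max(k,1),len(d)-2);a,b,q=d[k-1:k+2];D=a-2*b+q;return k+.5+((a-q)/(2*D) if D else 0)
def orig(e): e=np.array(e,float);return (e+.5)/4-.5+[270,190]
def fit(e,z,n,ax):
    p=toplate(plane(c,orig(e),z));a,b=(p[:,1],p[:,0]) if ax else(p[:,0],p[:,1]);k=np.ones(len(a),bool)
    for _ in range(3): f=np.polyfit(a[k],b[k],1);k=abs(np.polyval(f,a)-b)<.7
    print(n,k.sum(),"deg",round(np.degrees(np.arctan(f[0]))*(-1 if ax else 1),3),"mean",b[k].mean().round(2))
R_,Bl=B[...,2],B[...,0]
fit([[512+sub(R_[v,112:140],-1)-400,v] for v in range(125,320)],.034,"loose inner",0)
fit([[68+sub(R_[v,68:92],1),v] for v in range(125,320)],.034,"loose outer",0)
fit([[u,98+sub(R_[98:122,u],-1)] for u in range(110,295)],.034,"fixed inner",1)
fit([[u,48+sub(R_[48:72,u],1)] for u in range(110,295)],.034,"fixed outer",1)
fit([[40+sub(Bl[v,40:75],1),v] for v in range(60,345)],.008,"plate left",0)
fit([[295+sub(Bl[v,295:330],-1),v] for v in range(60,345)],.008,"plate right",0)
```

```text
(array([-1.34,  6.24, 11.1 ]), array([0.03, 0.01, 0.43]))
loose inner 178 deg -0.016 mean 1.79
loose outer 179 deg 0.354 mean 29.88
fixed inner 160 deg -0.2 mean -3.75
fixed outer 153 deg 0.245 mean 24.85
plate left 281 deg 0.032 mean 45.47
plate right 285 deg 0.091 mean -116.82
```

Estimates disagree, ranging over 0.15–0.45°. One closer wrist view at about twice the resolution should settle it.

```bash
python3 -m creep '{"grip":[0,0,0,0,0,0,0,0,0,0,0,0],"slide":[[-0.6,3,0],[-1.3,6.2,0.5],[-1.3,6.2,3],[-1.3,6.2,6],[-1.3,6.2,8.5],[-1.3,6.2,10],[-1.3,6.2,11],[-1.3,6.2,11],[-1.3,6.2,11],[-1.3,6.2,11],[-1.3,6.2,11],[-1.3,6.2,11]],"twist":[[0,0,0],[0,0,0.4],[0,0,0.4],[0,0,0.4],[0,0,0.4],[0,0,0.4],[0,0,0.4],[0,0,0.4],[0,0,0.4],[0,0,0.4],[0,0,0.4],[0,0,0.4]]}'
cat > fin.py <<'E'
from h import *
s=robot.state();c=robot.capture("wrist");im=c["color"];T=tool(s);cv2.imwrite("pics/close.png",im)
B=cv2.GaussianBlur(im,(3,3),0).astype(float);R_,Bl=B[...,2],B[...,0]
def sub(l,sign):
    d=np.diff(l)*sign;k=int(d.argmax());k=min(max(k,1),len(d)-2);a,b,q=d[k-1:k+2];D=a-2*b+q;return k+.5+((a-q)/(2*D) if D else 0)
def line(P0,P1,z,n,ch,sign,h=8):
    q=proj(c,np.c_[toworld(np.linspace(P0,P1,80)),np.full(80,z)],T);ax=int(abs(q[-1]-q[0]).argmax());e=[]
    for x,y in q:
        u,v=int(round(x)),int(round(y))
        if not(h<u<639-h and h<v<479-h):continue
        if ax==1:e.append([u-h+sub(ch[v,u-h:u+h],sign),v])
        else:e.append([u,v-h+sub(ch[v-h:v+h,u],sign)])
    p=toplate(plane(c,np.array(e),z,T));a,b=(p[:,0],p[:,1]) if ax==1 else(p[:,1],p[:,0])
    k=abs(b-np.median(b))<1.5
    for _ in range(3): f=np.polyfit(a[k],b[k],1);k=abs(np.polyval(f,a)-b)<.4
    print(n,k.sum(),len(k),"deg",round(np.degrees(np.arctan(f[0]))*(1 if ax==1 else -1),3),"mean",b[k].mean().round(2),"res",(np.polyval(f,a[k])-b[k]).std().round(2),"px",np.round(e[0]),np.round(e[-1]))
line([-.7,-100],[-.7,-5],.034,"fixed inner",R_,1)
line([23.3,-100],[23.3,15],.034,"fixed outer",R_,-1)
line([-140,5.8],[-20,5.8],.034,"loose inner",R_,1)
line([-140,29.8],[-20,29.8],.034,"loose outer",R_,-1)
line([-150,46],[30,46],.008,"plate right",Bl,-1)
line([-150,-114],[30,-114],.008,"plate left",Bl,1)
line([-162,-105],[-162,40],.008,"plate -x",Bl,1)
E
python3 fin.py
```

```text
t: 31.1
eef_pos: [0.6525, 0.0466, 0.123]
orientation: [179.8, 0.0, 87.7]
ft_force: [-1.2, 0.1, -0.0]
opening: 0.0854
fixed inner 80 80 deg -0.015 mean -0.32 res 0.03 px [207. 241.] [350. 242.]
fixed outer 80 80 deg -0.222 mean 23.24 res 0.11 px [210. 274.] [378. 275.]
loose inner 80 80 deg 0.153 mean 5.63 res 0.12 px [369.  25.] [367. 212.]
loose outer 78 80 deg 0.212 mean 29.48 res 0.11 px [413.  28.] [403. 213.]
plate right 80 80 deg 0.028 mean 45.32 res 0.11 px [419.  27.] [411. 270.]
plate left 69 80 deg -0.078 mean -113.17 res 0.12 px [195.  28.] [202. 269.]
plate -x 24 24 deg -0.051 mean -161.0 res 0.09 px [206.  13.] [412.  12.]
```

View pics/close.png

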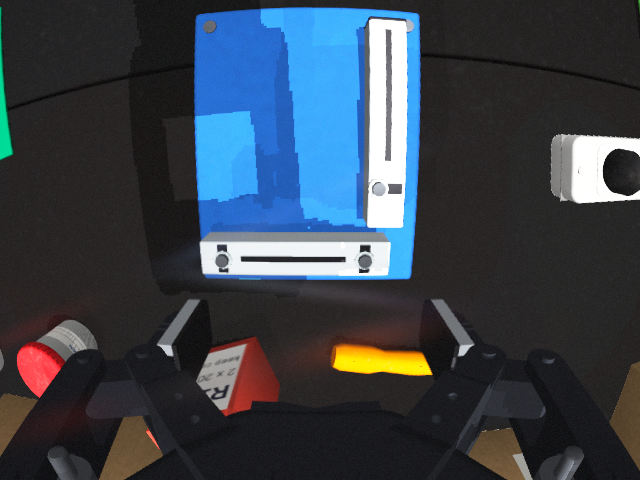

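The closer view puts the loose bar within about 0.2° of square, with the plate and fixed bar reading about 0°. Handing in.

```bash
python3 -c "
from rig import robot
print(robot.hand_in())"
```

```text
the job is handed in; nothing more can be done
None
```

I pressed the square into the corner, held it there, laid it flat back on the mat and handed the job in at about 31 s. The loose bar now stands about 0.2° from square, down from about 5.3° at the start.

- **Press:** On the first press the bar still read about 0.5°, so I eased off, turned the square slightly and pressed again. On that second press I held it for about 2 s, with wrist forces of about 10.5 N toward the fixed bar and 11.4 N toward the loose bar. Friction between the bars takes part of that, so I estimate 7–11 N actually bearing on each bar.
- **Withdrawal:** I drew the square away diagonally, and the bar's measured angle did not change beyond the scatter of the measurement. Nothing else on the bench was touched.
- **Checks that disagreed:** The closest wrist view gave the 0.2°, with the fixed bar's inner face and the plate at 0° ± 0.1°. Coarser views put the angle between the two bars 0.15–0.45° off square, so that figure is good to about ±0.2°.
- **Flush contact:** I judged it from the pictures, the wrist torque and the bar following the square as it turned. During the press the square's arm and the bar still read about 0.27° apart. That offset stayed the same as they turned together, so I took it as camera bias. I could not see the short arm against the fixed bar, because the gripper hid it.

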